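# Sweep three sauce pots into the pot dock with the bench scraper

## Task

Take the bench scraper out of its stand and, with its straight blade, sweep the three loose sauce pots standing in front of the pot dock together into the dock in one push, keeping them upright, until the whole row is pressed firmly but gently against the dock's backstop and the sprung lip has come up behind it. Then stand the scraper back in its stand and leave everything else where it is.

Things in the scene. Friction and masses are not known exactly. Their poses are not given: they have to be found in the camera images.
- scraper: Bench scraper, 0.22 kg, 76 mm high, upright in its stand, lower edge 8 mm above the table. Steel blade 165 mm wide (its y), 4 mm thick (its x), with a wooden handle bar on top, 150 (y) x 22 (x) x 28 mm, spanning 48 to 76 mm above the lower edge. Origin: middle of the lower edge; z up. Sweeping the three pots takes 2 to 6 N; a push of 10 to 13 N on the scraper presses the row well home.
- scraper_handle (a point): Centre of the scraper's handle bar, 62 mm above its lower edge: grip here across the 22 mm (the scraper's x).
- stand: White plastic stand for the scraper, screwed to the table, 56 mm (x) x 186 mm (y) x 30 mm high; a slot for the blade runs along y in its middle: 7 mm wide with a bevelled mouth 11 mm wide, 173 mm long, floor 8 mm above the table. Origin: centre of the underside, on the table.
- dock: Steel pot dock screwed to the table, its open mouth toward the robot. Origin: centre of the bay at table height; +x points inward, y along the row, z up. Two polished side rails 40 mm high, inner faces at y = +-100 mm from x = -64 to +56 mm, flaring out to y = +-113 mm at x = -112 mm. A row pressed on the dock with over 3 N is seated; over 12 N dents the pots.
- dock_mouth (a point): Middle of the dock's mouth on the table, x = -112 mm in the dock's frame. Between the rails sits a sliding cradle with the backstop (a plate 38 mm high across the bay) and the lip; it is clamped at a depth that is not measured and has to be felt or seen: the backstop's face stands anywhere from x = +5 mm to x = +50 mm in the dock's frame.
- lip (a joint): Sprung lip on the cradle, a ramp hinged at its front edge: it rises from table height 77 mm in front of the backstop's face to 6 mm height 60 mm in front of it. 0 rad = up, as at the start; 0.36 = flat. The pots press it flat by their weight (under 2 N of extra push); it springs up behind the last of them. Pots at the backstop leave 3 mm between their feet and the risen lip.
- pot_1: Open steel sauce pot filled with sesame, 0.12 kg, rim 64 mm across, foot 48 mm across, 33 mm high; the leftmost (+y) of the three loose ones in front of the dock. The sides slope, so a blade touches the rim. Origin: centre of the foot; z up.
- pot_2: Sauce pot like pot_1, the middle one. All three stand in a loose row up to 16 mm out of line.
- pot_3: Sauce pot like pot_1, the rightmost (-y) one.
- herb_pot: Bystander: sauce pot with green herbs, 70 mm across, 36 mm high, behind the stand. Origin: centre of its foot.
- spare_pot: Bystander: empty sauce pot, 62 mm across, 30 mm high, behind the stand. Origin: centre of its foot.
- labels: Bystander: roll of labels lying flat, 68 mm across, 35 mm high, behind the wooden cabinet. Origin: centre of its underside.

How it is judged:
By the outcome, as a careful person would: the job done as asked, in the order asked, and still so for the second after the job is handed in, with the robot touching nothing.
It also fails if it takes over 70 s, if anything falls off the work surface, if the arm or the gripper's body presses on something with over 40 N, if the wrist force passes 120 N, or if a joint passes its speed limit or range.

## Robot

A 7-joint arm with a two-finger parallel gripper is mounted at the origin on the work surface; the furniture and walls round the work are solid. World frame = base frame: x ahead of the robot, y to its left, z up, the work surface at z = 0. Lengths are in m, angles in rad, forces in N, time in s.
With the tool pointing down it reaches from about 0.425 to 0.875 m from the base axis. Payload 4.7 kg.
Tool frame: the origin (TCP) lies at the very end of the fingers, on their centre line; the grasp point (between the pads) lies 19 mm behind it; y points along the fingers, z is the direction in which the jaws open and shut, and the axes are right-handed (so a half turn about y gives the same grasp; the last joint's range is limited). The gripper opens to 87 mm and grips with 3 to 60 N. Pads are 19 mm wide; open, the fingers measure 117 mm over their backs; the gripper's body (75 mm by 190 mm) begins 51 mm behind the grasp point.
Start: joints at [-1.153, 0.321, -0.07, 1.45, 0.023, 1.371, -0.057], TCP at [0.255, 0.598, 0.223] pointing down, gripper open.
Joint ranges: [-2.86, 2.86], [-0.3, 2.09], [-1.38, 1.24], [0.06, 2.45], [-1.56, 4.7], [0.09, 2.05], [-2.69, 2.69]. Speed limits (rad/s): [2.57, 2.57, 3.14, 3.14, 3.14, 3.14, 3.14].

## Interface

Orientations are given as a unit quaternion [x, y, z, w].
In Python, from plant import observe, get_image, camera_params, sign_off gives the robot as it stands.
- The arm moves only by the tool move_arm, never from a script. Its argument "moves" is a list of rows, each an object with "jaw": the opening in per cent of the stroke, from 0 (shut) to 100 (fully open); "slide": the shift along the tool's x, y, z in m, a list of three; "roll": the turn about the tool's y in degrees. A call has 1 to 8 rows; each row is the pose to reach, as a shift and turn from the pose commanded when the call began, along the tool's axes at that moment; what a row does not reach only later rows make up. A row lasts 1/8 s, in which the tool goes at most 62.5 mm and 10.7 degrees, less where a joint would pass 70% of its speed; a pose out of reach is approached as far as the arm can. A call with a gripper value outside its range is refused whole. The fingers move at their own pace and stop on an object; "squeeze" is the grip in N (left out, the last holds). Time passes only in rows, so rows that repeat a pose let the fingers close. It gives the time, the measured TCP pose, the force and the opening at its end, in the units of the state.
- observe(): the state, without advancing time (a new reading comes with each control period).
- get_image(name): name is "scene" or "top" or "wrist"; returns (picture, depth): 480x640x3 uint8, blue, green, red; 480x640 float32, m along the optical axis (not along the pixel's ray), 0 where there is no reading.
- camera_params(name): a dict with "vertical_fov" (degrees; the focal length in pixels is half the picture's height over the tangent of half this angle, whatever the lens; pixels are square), "cx", "cy" (the principal point, pixels), "cam_to_world" (4x4, takes a point from camera to world coordinates). Camera axes: x right, y down, z forward; pixel columns grow to the right and rows downward; lengths in m; the calibration is good to about 2 mm. A picture is of the moment at which its call begins: read the wrist's pose just before it. camera_params takes no time and is no camera call; for the wrist camera it gives the pose at the moment of the call.
- sign_off(): hands the job in, once; it reports no verdict.
The state is a dict: "clock": time; "joints": joint angles; "qd": joint speeds; "effort": joint torques, N m; "tcp_pos": TCP position; "tcp_rot": TCP orientation; "force": force on the tool from outside, world axes, zero at the start; "wrist_torque": the same for the moment, N m; "grip_width": finger opening in m.
Only numpy, scipy, OpenCV 4.12 (cv2) and the standard library are available. Lean on these libraries where they do the work, as an engineer would, in place of code of your own. Each camera call takes 0.05 s, during which the arm holds its last target.

## Working session

There is one attempt and no reset: what is moved stays moved. The work goes in short steps, Python scripts to look and compute and a tool call to move; the robot and the scene stay as the last step left them, time stands still between calls to the robot, and variables do not carry over. Pictures are saved under pics/ and viewed, and the job is handed in when it is done.

Besides the shell and the picture viewer there is one more tool, called after "Call:" by a JSON object that holds its "op" and its "data", one argument or row to a line. move_arm: Moves the arm, as the interface text tells. Its arguments: {"type":"object","properties":{"moves":{"type":"array","items":{"type":"object","properties":{"jaw":{"type":"number"},"slide":{"type":"array","items":{"type":"number"}},"roll":{"type":"number"}}}},"squeeze":{"type":"number"}},"required":["moves"]}

```bash
ls; mkdir -p pics; python3 - <<'E'
from plant import *
import cv2,json
o=observe();print(o)
for n in ("scene","top","wrist"):
    p,d=get_image(n);cv2.imwrite(f"pics/{n}0.png",p)
    import numpy as np
    np.save(f"pics/{n}0.npy",d)
    print(n,camera_params(n))
E
```

```text
pics
{'clock': 0.0, 'joints': array([-1.15292042,  0.32183233, -0.07011085,  1.45169642,  0.02259994,
        1.37078859, -0.05687898]), 'qd': array([ 0.00161959, -0.00079818, -0.00094059, -0.00195628, -0.00134742,
       -0.00139808,  0.00033224]), 'effort': array([ 4.83170794e-06, -4.91280627e+01, -4.03932156e-01, -3.12527525e+01,
       -6.40359591e-02,  4.34924173e-02,  1.37326665e-04]), 'tcp_pos': array([0.25519088, 0.59719902, 0.2214449 ]), 'tcp_rot': array([ 0.69342706, -0.14186763,  0.14165612, -0.69207372]), 'force': array([ 0.29064383, -0.46978848, -0.18859084]), 'wrist_torque': array([-0.0648114 ,  0.01851456,  0.02939573]), 'grip_width': 0.08711653282983833}
scene {'vertical_fov': 53.65592551484986, 'cx': 314.1665680938658, 'cy': 239.9314221032344, 'cam_to_world': array([[-0.91098236,  0.27514399, -0.30725709,  0.82237332],
       [ 0.41234644,  0.59126406, -0.6930925 ,  0.67002214],
       [-0.00903016, -0.75809142, -0.65208578,  0.64250316],
       [ 0.        ,  0.        ,  0.        ,  1.        ]])}
top {'vertical_fov': 46.606256590522776, 'cx': 311.49723425035603, 'cy': 231.00600899043283, 'cam_to_world': array([[-0.02738984, -0.99731831,  0.06786735,  0.48665595],
       [-0.99960089,  0.02779583,  0.00504483,  0.07036619],
       [-0.00691773, -0.06770208, -0.9976816 ,  1.05348671],
       [ 0.        ,  0.        ,  0.        ,  1.        ]])}
wrist {'vertical_fov': 63.986729078003506, 'cx': 318.05533280948396, 'cy': 240.0876695186584, 'cam_to_world': array([[ 0.39347448,  0.89128216,  0.22537512,  0.1932974 ],
       [ 0.9193334 , -0.38093766, -0.09855253,  0.62312457],
       [-0.00198424,  0.24597278, -0.96927471,  0.3838755 ],
       [ 0.        ,  0.        ,  0.        ,  1.        ]])}
```

View pics/scene0.png

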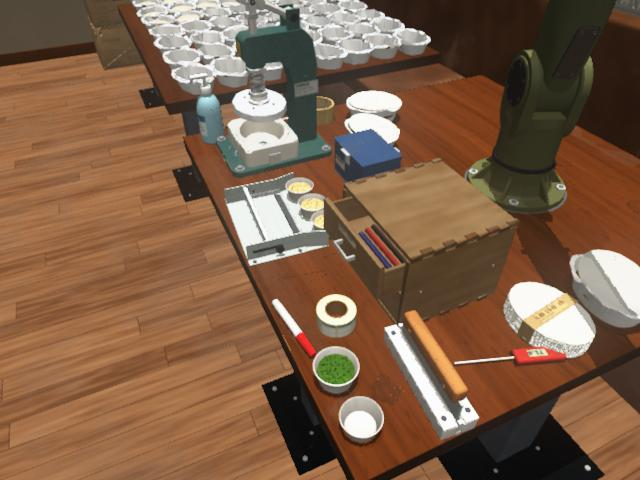

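View pics/top0.png

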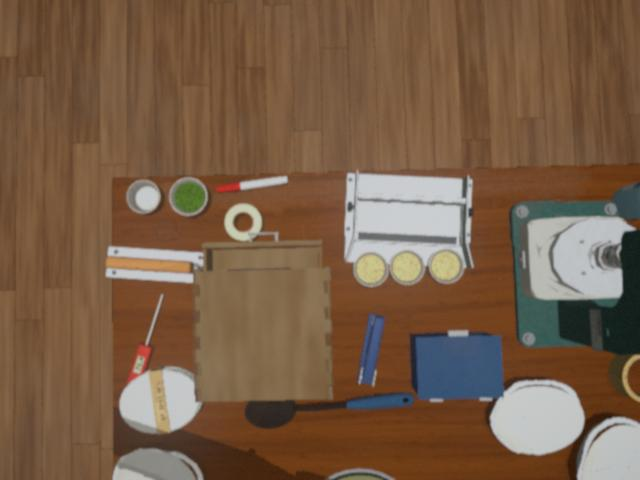

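View pics/wrist0.png

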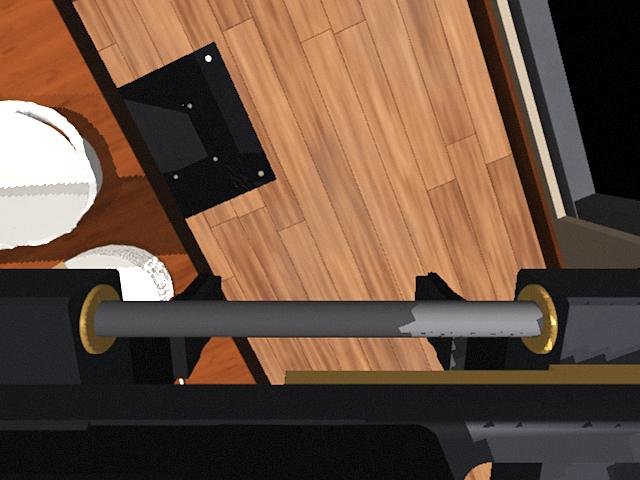

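```bash
cat > h.py <<'E'
import numpy as np,cv2
from plant import *
def K(n):
    c=camera_params(n);f=240/np.tan(np.radians(c['vertical_fov']/2));return f,c['cx'],c['cy'],np.array(c['cam_to_world'])
def cloud(n,d):
    f,cx,cy,T=K(n);v,u=np.mgrid[:480,:640]
    P=np.stack([(u-cx)/f*d,(v-cy)/f*d,d],-1)
    return P@T[:3,:3].T+T[:3,3]
def ray(n,u,v,z):
    f,cx,cy,T=K(n);r=T[:3,:3]@np.array([(u-cx)/f,(v-cy)/f,1]);o=T[:3,3]
    return o+r*(z-o[2])/r[2]
def proj(n,p):
    f,cx,cy,T=K(n);q=T[:3,:3].T@(np.array(p)-T[:3,3]);return q[0]/q[2]*f+cx,q[1]/q[2]*f+cy
E
python3 - <<'E'
from h import *
for n in("top","scene"):
    p=cv2.imread(f"pics/{n}0.png");d=np.load(f"pics/{n}0.npy");W=cloud(n,d)
    if n=="top":
        for name,(u,v) in dict(table=(330,350),cab=(260,330),drawer=(260,255),drawfront=(260,243),handle=(150,266),handleK=(275,234),stand=(115,252),roll=(230,225),box=(460,360),tool=(370,350),p1=(370,268),p2=(407,267),p3=(446,265),dockback=(410,185),plate=(410,215),mixer=(560,255),herb=(188,195)).items(): print(name,W[v,u].round(4), (W[v-2:v+3,u-2:u+3,2]).std().round(4))
    hsv=cv2.cvtColor(p,cv2.COLOR_BGR2HSV)
    m=cv2.inRange(hsv,(8,120,130),(20,255,255))
    k=np.zeros_like(m)
    if n=="top":k[245:285,100:203]=255
    else:k[300:405,400:470]=255
    m&=k
    m=cv2.morphologyEx(m,cv2.MORPH_OPEN,np.ones((3,3)))
    cs,_=cv2.findContours(m,0,2);c=max(cs,key=cv2.contourArea);print(n,cv2.minAreaRect(c))
    P=W[m>0];print(len(P),np.percentile(P,[2,50,98],axis=0).round(4))
    for i in(1,): 
        s=cv2.resize(p[155:295,90:490] if n=="top" else p[170:450,200:500],None,fx=2,fy=2,interpolation=2);cv2.imwrite(f"pics/{n}crop.png",s)
E
```

```text
table [0.3592 0.051  0.1697] 0.0022
cab [0.3927 0.1604 0.1661] 0.0013
drawer [0.5129 0.1648 0.0961] 0.0018
drawfront [0.5305 0.1582 0.1585] 0.0623
handle [0.4994 0.3581 0.0833] 0.0019
handleK [0.5466 0.1363 0.123 ] 0.0566
stand [0.5276 0.4377 0.0314] 0.2005
roll [0.5712 0.2249 0.0342] 0.0018
box [ 0.3249 -0.1717  0.0894] 0.0016
tool [ 0.3392 -0.0233  0.044 ] 0.0022
p1 [ 0.4854 -0.0302  0.0249] 0.0016
p2 [ 0.4854 -0.0987  0.0224] 0.2019
p3 [0.4867 0.0704 1.0535] 0.2018
dockback [ 0.6399 -0.113   0.0065] 0.0023
plate [ 0.5832 -0.1113  0.0035] 0.2063
mixer [ 0.4982 -0.3286  0.1426] 0.0018
herb [0.6296 0.3025 0.0292] 0.0026
top ((147.5066375732422, 264.4004821777344), (85.01127624511719, 9.778292655944824), 3.814074993133545)
814 [[0.4895 0.2913 0.0802]
 [0.5024 0.3615 0.084 ]
 [0.515  0.4328 0.0878]]
scene ((442.6617736816406, 347.39703369140625), (100.1656265258789, 30.755294799804688), 57.528804779052734)
2559 [[ 0.4158  0.272  -0.0018]
 [ 0.4981  0.3536  0.0803]
 [ 0.5437  0.4332  0.0856]]
```

```bash
python3 - <<'E'
from h import *
import cv2
p=cv2.imread("pics/top0.png")
cv2.imwrite("pics/dock4.png",cv2.resize(p[160:300,335:485],None,fx=4,fy=4,interpolation=2))
cv2.imwrite("pics/stand4.png",cv2.resize(p[235:295,95:285],None,fx=4,fy=4,interpolation=2))
p=cv2.imread("pics/scene0.png")
cv2.imwrite("pics/sdock4.png",cv2.resize(p[165:275,215:365],None,fx=4,fy=4,interpolation=2))
E
```

```text
(no output)
```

View pics/dock4.png

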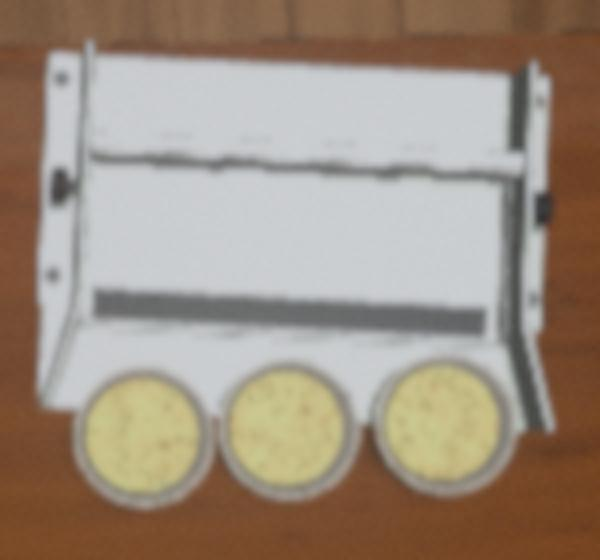

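View pics/stand4.png

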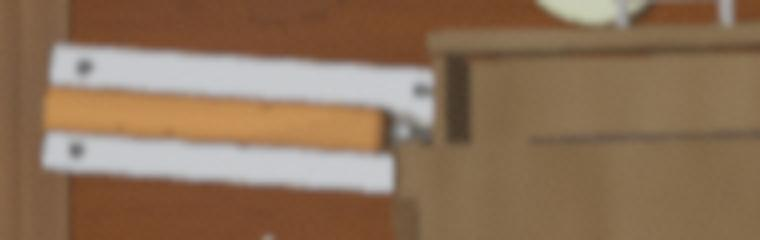

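View pics/sdock4.png

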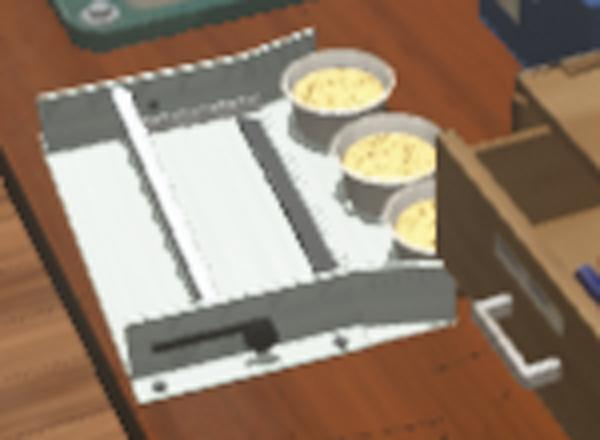

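```bash
python3 - <<'E'
from h import *
from scipy.spatial.transform import Rotation as R
o=observe();M=R.from_quat(o['tcp_rot']).as_matrix();print("tool axes cols\n",M.round(3))
p=cv2.imread("pics/top0.png");d=np.load("pics/top0.npy");W=cloud("top",d)
print("handle ctr ray z.084",ray("top",147.5,264.4,.084)[:2])
a=ray("top",106,261.6,.084);b=ray("top",190.5,267.5,.084);print("ends",a,b,np.linalg.norm(a-b),"yaw",np.degrees(np.arctan2(-(a-b)[0],(a-b)[1])))
hsv=cv2.cvtColor(p,cv2.COLOR_BGR2HSV)
m=cv2.inRange(hsv,(20,60,120),(32,255,255));m[:,:340]=0;m[:, 490:]=0;m[:240]=0;m[295:]=0
cs,_=cv2.findContours(m,0,2)
for c in sorted(cs,key=cv2.contourArea)[-3:]:
    (u,v),r=cv2.minEnclosingCircle(c);print("pot",u,v,r,ray("top",u,v,.030).round(4))
D=lambda x,y:(x/4+335,y/4+160)
for n,q,z in [("rail L back top",(90,42),.04),("rail L mid",(78,270),.04),("rail L front",(42,405),.04),("rail R back",(533,62),.04),("railR mid",(527,330),.04),("rail R front",(550,430),.04),("backstop L",(92,157),.038),("backstop R",(522,176),.038),("lip back L",(95,290),.006),("lip back R",(485,310),.006),("lip front L",(95,318),.0),("lip front R",(485,334),.0)]:
    print(n,ray("top",*D(*q),z).round(4))
for u in (210,260,310,325,332):
  print("drawer col",u,[(v,W[v,u].round(3).tolist()) for v in (238,240,242,244,250,262,266,270)])
E
```

```text
tool axes cols
 [[ 0.92  -0.     0.393]
 [-0.393 -0.001  0.92 ]
 [ 0.    -1.    -0.001]]
handle ctr ray z.084 [0.50232444 0.36219305]
ends [0.50918233 0.43457008 0.084     ] [0.49488608 0.2873349  0.084     ] 0.1479276210836822 yaw -5.545925482321902
pot 405.99005126953125 266.7835693359375 14.35511589050293 [ 0.4858 -0.0956  0.03  ]
pot 370.24609375 268.482177734375 14.466997146606445 [ 0.4845 -0.0301  0.03  ]
pot 444.9130554199219 265.63043212890625 14.554807662963867 [ 0.486  -0.1668  0.03  ]
rail L back top [ 0.6645 -0.012   0.04  ]
rail L mid [ 0.5598 -0.003   0.04  ]
rail L front [0.4989 0.0153 0.04  ]
rail R back [ 0.6495 -0.2144  0.04  ]
railR mid [ 0.5268 -0.2059  0.04  ]
rail R front [ 0.4812 -0.2142  0.04  ]
backstop L [ 0.6117 -0.0113  0.038 ]
backstop R [ 0.5974 -0.2075  0.038 ]
lip back L [ 0.5526 -0.0132  0.006 ]
lip back R [ 0.5381 -0.196   0.006 ]
lip front L [ 0.5397 -0.0132  0.    ]
lip front R [ 0.5271 -0.197   0.    ]
drawer col 210 [(238, [0.55, 0.268, 0.002]), (240, [0.547, 0.269, -0.001]), (242, [0.543, 0.268, 0.003]), (244, [0.531, 0.238, 0.16]), (250, [0.523
[... 425 characters left out ...]
079, -0.0]), (242, [0.53, 0.078, 0.155]), (244, [0.527, 0.078, 0.157]), (250, [0.519, 0.079, 0.097]), (262, [0.499, 0.079, 0.097]), (266, [0.492, 0.079, 0.097]), (270, [0.485, 0.079, 0.168])]
drawer col 325 [(238, [0.544, 0.051, 0.001]), (240, [0.541, 0.051, 0.0]), (242, [0.537, 0.051, 0.001]), (244, [0.533, 0.051, 0.0]), (250, [0.522, 0.051, -0.0]), (262, [0.499, 0.052, 0.002]), (266, [0.491, 0.052, -0.003]), (270, [0.484, 0.055, 0.169])]
drawer col 332 [(238, [0.544, 0.037, -0.002]), (240, [0.54, 0.037, 0.002]), (242, [0.536, 0.038, 0.002]), (244, [0.533, 0.038, 0.002]), (250, [0.521, 0.038, 0.002]), (262, [0.499, 0.039, 0.002]), (266, [0.491, 0.039, -0.002]), (270, [0.484, 0.039, 0.004])]
```

Call:
{"op": "move_arm", "data": {
  "moves": [
    {"slide":[0.04,0,-0.015],"roll":9,"jaw":100},
    {"slide":[0.08,0,-0.03],"roll":18,"jaw":100},
    {"slide":[0.12,0,-0.045],"roll":27,"jaw":100},
    {"slide":[0.16,0,-0.06],"roll":36,"jaw":100},
    {"slide":[0.2,0,-0.075],"roll":45,"jaw":100},
    {"slide":[0.24,0,-0.09],"roll":54,"jaw":100},
    {"slide":[0.28,0,-0.105],"roll":63,"jaw":100},
    {"slide":[0.32,0,-0.119],"roll":72.3,"jaw":100}
  ]
}}

```text
clock: 1.15
tcp_pos: [0.5037, 0.3614, 0.2223]
tcp_rot: [-0.474, 0.524, -0.524, 0.474]
force: [-0.3, 0.4, 0.6]
grip_width: 0.0867
```

```bash
cat >> h.py <<'E'
from scipy.spatial.transform import Rotation as R
def st():
    o=observe();M=R.from_quat(o['tcp_rot']).as_matrix()
    print("t",o['clock'],"tcp",o['tcp_pos'].round(4),"F",o['force'].round(2),"T",o['wrist_torque'].round(2),"grip",round(o['grip_width'],4),"yaw z",np.degrees(np.arctan2(M[1,2],M[0,2])).round(2));print(M.round(4));return o,M
E
python3 - <<'E'
from h import *
o,M=st();print(o['joints'].round(2),np.abs(o['qd']).max())
p,d=get_image("wrist");cv2.imwrite("pics/w1.png",p);np.save("pics/w1.npy",d);c=camera_params("wrist");print(c['cam_to_world'])
E
```

```text
t 1.15 tcp [0.5037 0.3614 0.2223] F [-0.31  0.36  0.62] T [-0.07 -0.01  0.01] grip 0.0867 yaw z -5.74
[[-1.00e-01 -3.00e-04  9.95e-01]
 [-9.95e-01 -1.00e-04 -1.00e-01]
 [ 2.00e-04 -1.00e+00 -3.00e-04]]
[-0.88  0.26  0.26  1.54 -0.07  1.35 -0.71] 0.6629105839073154
[[ 0.99341769 -0.11192016 -0.02439633  0.51564941]
 [-0.11446492 -0.96179698 -0.24868524  0.42108729]
 [ 0.00436858  0.24984083 -0.96827706  0.38433594]
 [ 0.          0.          0.          1.        ]]
```

View pics/w1.png

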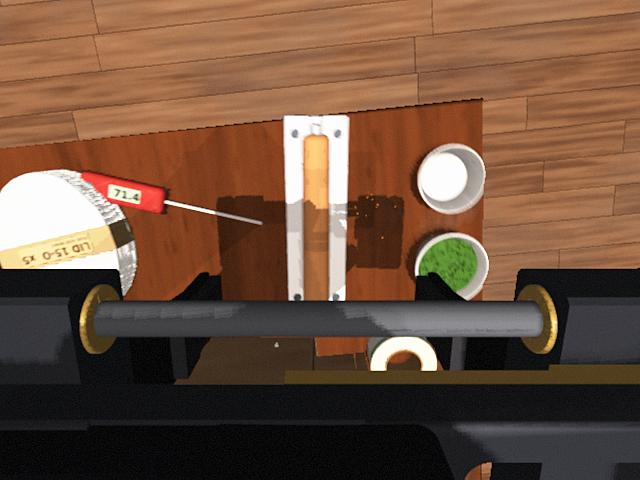

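```bash
python3 - <<'E'
from h import *
st()
p,d=get_image("wrist");W=cloud("wrist",d)
hsv=cv2.cvtColor(p,cv2.COLOR_BGR2HSV)
m=cv2.inRange(hsv,(8,120,80),(22,255,255));k=np.zeros_like(m);k[128:300,300:332]=255;m&=k
pts=[];
for v in range(145,295,10):
    u=np.where(m[v]>0)[0]
    if len(u)<5: continue
    a=ray("wrist",u.min()-.5,v,.084);b=ray("wrist",u.max()+.5,v,.084);pts.append((*(a+b)[:2]/2,np.linalg.norm(a-b)))
pts=np.array(pts);print(pts.round(4))
s=np.polyfit(pts[:,1],pts[:,0],1);print("yaw",-np.degrees(np.arctan(s[0])),"x at y=.362",np.polyval(s,.362))
v0=np.where(m[:,316]>0)[0];print("far end",v0.min(),ray("wrist",316,v0.min()-.5,.084))
sel=cv2.erode(m,np.ones((5,5)))>0
print("handle z",np.median(W[sel],axis=0))
for v in (130,200,260): # stand edges by depth
    r=W[v,270:360];on=(r[:,2]>.022)&(r[:,2]<.04);idx=np.where(on)[0]+270
    print(v,idx.min(),idx.max(),(ray("wrist",idx.min()-.5,v,.03)+ray("wrist",idx.max()+.5,v,.03))[:2]/2)
# triangulate far handle end in wrist and top: 
E
```

```text
t 1.2 tcp [0.5093 0.3547 0.2224] F [ 3.81 -4.8   0.67] T [-0.4  -0.22  0.01] grip 0.0869 yaw z -6.54
[[-0.1139  0.0039  0.9935]
 [-0.9935 -0.0042 -0.1139]
 [ 0.0037 -1.      0.0043]]
[[0.507  0.4207 0.0137]
 [0.5061 0.4133 0.0137]
 [0.5053 0.4058 0.0138]
 [0.5044 0.3983 0.0139]
 [0.5036 0.3906 0.014 ]
 [0.5031 0.3828 0.0149]
 [0.5022 0.375  0.015 ]
 [0.5013 0.367  0.0151]
 [0.5004 0.3589 0.0152]
 [0.4994 0.3508 0.0153]
 [0.4989 0.3425 0.0162]
 [0.4979 0.3341 0.0163]
 [0.497  0.3256 0.0164]
 [0.4964 0.3169 0.0174]
 [0.4954 0.3081 0.0175]]
yaw -5.827997885496905 x at y=.362 0.5008067628243664
far end 129 [0.51392894 0.43201054 0.084     ]
handle z [0.50127862 0.36435119 0.08399939]
130 274 336 [0.5041566  0.43344555]
200 278 337 [0.49926354 0.37117944]
260 281 337 [0.49408217 0.31316245]
```

Call:
{"op": "move_arm", "data": {
  "moves": [
    {"slide":[0,0,0]},
    {"slide":[0,0,0]},
    {"slide":[0,0,0]}
  ]
}}

```text
invalid input at $.moves[0]: expected keys jaw, slide, roll
```

```bash
python3 - <<'E'
from h import *
st()
p,d=get_image("wrist");W=cloud("wrist",d)
hsv=cv2.cvtColor(p,cv2.COLOR_BGR2HSV)
m=cv2.inRange(hsv,(8,100,50),(25,255,255));k=np.zeros_like(m);k[128:300,298:334]=255;m&=k
pts=[];
for v in range(145,295,15):
    z=W[v,285:350,2];u=np.where((z>.072)&(z<.096))[0]+285
    a=ray("wrist",u.min()-.5,v,.084);b=ray("wrist",u.max()+.5,v,.084);pts.append((*(a+b)[:2]/2,np.linalg.norm(a-b)))
pts=np.array(pts);print(pts.round(4))
s=np.polyfit(pts[:,1],pts[:,0],1);print("yaw",-np.degrees(np.arctan(s[0])),"x at y=.362",np.polyval(s,.362))
r=W[:,316,2];v=np.where((r>.075)&(r<.095))[0];print("far end",v.min(),ray("wrist",316,v.min()-.5,.084))
for v in (145,200,260):
    r=W[v,270:360];on=(r[:,2]>.022)&(r[:,2]<.04);idx=np.where(on)[0]+270
    print(v,idx.min(),idx.max(),(ray("wrist",idx.min()-.5,v,.03)+ray("wrist",idx.max()+.5,v,.03))[:2]/2)
cv2.imwrite("pics/w2.png",cv2.resize(p[100:310,220:420],None,fx=3.8,fy=2.8))
E
```

```text
t 1.25 tcp [0.5076 0.3565 0.2224] F [ 0.48 -0.84 -0.05] T [-0.13  0.06  0.01] grip 0.0872 yaw z -6.1
[[-0.1063  0.0026  0.9943]
 [-0.9943 -0.0034 -0.1063]
 [ 0.0031 -1.      0.0029]]
[[0.5027 0.424  0.022 ]
 [0.5019 0.4129 0.0215]
 [0.5007 0.4016 0.0217]
 [0.5002 0.39   0.0219]
 [0.4989 0.3782 0.0221]
 [0.498  0.3662 0.0215]
 [0.4967 0.354  0.0217]
 [0.4958 0.3415 0.0211]
 [0.4944 0.3288 0.0213]
 [0.4931 0.3158 0.0216]]
yaw -5.042423345730244 x at y=.362 0.4974252926185705
far end 127 [0.51088621 0.43674314 0.084     ]
145 278 339 [0.50255067 0.42363442]
200 280 339 [0.49817752 0.3743163 ]
260 282 339 [0.49294968 0.31635235]
```

View pics/w2.png

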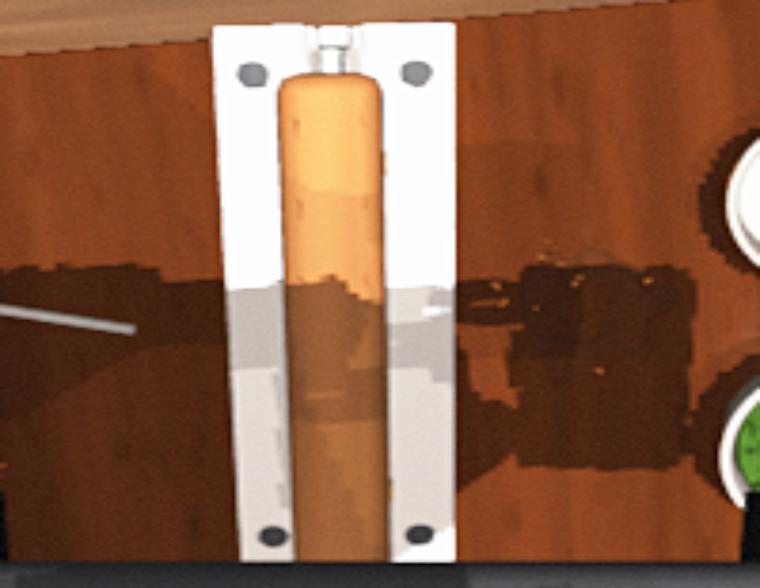

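Call:
{"op": "move_arm", "data": {
  "moves": [
    {"slide":[0,0,0],"roll":0,"jaw":100},
    {"slide":[0,0,0],"roll":0,"jaw":100},
    {"slide":[0,0,0],"roll":0,"jaw":100}
  ]
}}

```text
clock: 1.68
tcp_pos: [0.5021, 0.3636, 0.2226]
tcp_rot: [-0.476, 0.523, -0.523, 0.476]
force: [-0.1, 0.3, 0.1]
grip_width: 0.0873
```

```bash
cat > meas.py <<'E'
from h import *
st()
p,d=get_image("wrist");W=cloud("wrist",d)
pts=[]
for v in range(145,295,15):
    z=W[v,270:360,2];u=np.where((z>.072)&(z<.096))[0]+270
    a=ray("wrist",u.min()-.5,v,.084);b=ray("wrist",u.max()+.5,v,.084);pts.append((*(a+b)[:2]/2,np.linalg.norm(a-b)))
pts=np.array(pts)
s=np.polyfit(pts[:,1],pts[:,0],1);print("yaw",-np.degrees(np.arctan(s[0])),"x at y=.362",np.polyval(s,.362),"w",pts[:,2].mean())
st()
print("top handle", ray("top",147.5,264.4,.084))
d=np.load("pics/top0.npy");W=cloud("top",d)
pts=[]
for u in range(112,188,6):
    z=W[245:285,u,2];v=np.where((z>.06)&(z<.1))[0]+245
    a=ray("top",u,v.min()-.5,.084);b=ray("top",u,v.max()+.5,.084);pts.append((*(a+b)[:2]/2,np.linalg.norm(a-b)))
pts=np.array(pts)
s=np.polyfit(pts[:,1],pts[:,0],1);print("top yaw",-np.degrees(np.arctan(s[0])),"x at y=.362",np.polyval(s,.362),"w",pts[:,2].mean())
r=W[:,:,2];
for v in (262,264,266): 
  u=np.where((r[v,90:200]>.06)&(r[v,90:200]<.1))[0]+90;print(u.min(),u.max(),ray("top",u.min()-.5,v,.084),ray("top",u.max()+.5,v,.084))
E
python3 meas.py
```

```text
t 1.675 tcp [0.5021 0.3636 0.2226] F [-0.09  0.3   0.08] T [-0.06  0.07  0.01] grip 0.0873 yaw z -5.31
[[-9.260e-02 -2.000e-04  9.957e-01]
 [-9.957e-01  3.000e-04 -9.260e-02]
 [-3.000e-04 -1.000e+00 -2.000e-04]]
yaw -5.356863793981005 x at y=.362 0.5006650890308172 w 0.021817432157747407
t 1.725 tcp [0.5023 0.3634 0.2226] F [-0.38 -0.54 -0.29] T [-0.08  0.06 -0.05] grip 0.0867 yaw z -5.34
[[-9.300e-02 -1.000e-04  9.957e-01]
 [-9.957e-01  2.000e-04 -9.300e-02]
 [-2.000e-04 -1.000e+00 -1.000e-04]]
top handle [0.50232444 0.36219305 0.084     ]
top yaw -5.3250795535918245 x at y=.362 0.5016632834723692 w 0.021920166726908386
106 191 [0.50851034 0.43544458 0.084     ] [0.50438832 0.28547186 0.084     ]
106 192 [0.50503144 0.4354526  0.084     ] [0.5008663  0.28377474 0.084     ]
106 193 [0.50155422 0.43546061 0.084     ] [0.49734608 0.28207849 0.084     ]
```

Call:
{"op": "move_arm", "data": {
  "moves": [
    {"slide":[0.003,0.03,-0.001],"roll":0,"jaw":100},
    {"slide":[0.003,0.07,-0.001],"roll":0,"jaw":100},
    {"slide":[0.003,0.11,-0.001],"roll":0,"jaw":100},
    {"slide":[0.003,0.14,-0.001],"roll":0,"jaw":100},
    {"slide":[0.003,0.16,-0.001],"roll":0,"jaw":80},
    {"slide":[0.003,0.17,-0.001],"roll":0,"jaw":60},
    {"slide":[0.003,0.171,-0.001],"roll":0,"jaw":50},
    {"slide":[0.003,0.171,-0.001],"roll":0,"jaw":45}
  ]
}}

```text
clock: 2.72
tcp_pos: [0.5024, 0.3603, 0.0528]
tcp_rot: [0.475, -0.523, 0.523, -0.476]
force: [-0.2, 0.2, 0.7]
grip_width: 0.0549
```

```bash
python3 - <<'E'
from h import *
st()
p,d=get_image("scene");cv2.imwrite("pics/s2.png",p)
E
```

```text
t 2.725 tcp [0.5024 0.3603 0.0528] F [-0.23  0.23  0.69] T [-0.08  0.05 -0.02] grip 0.0549 yaw z -5.44
[[-0.0947  0.0016  0.9955]
 [-0.9955  0.0014 -0.0947]
 [-0.0015 -1.      0.0015]]
```

View pics/s2.png

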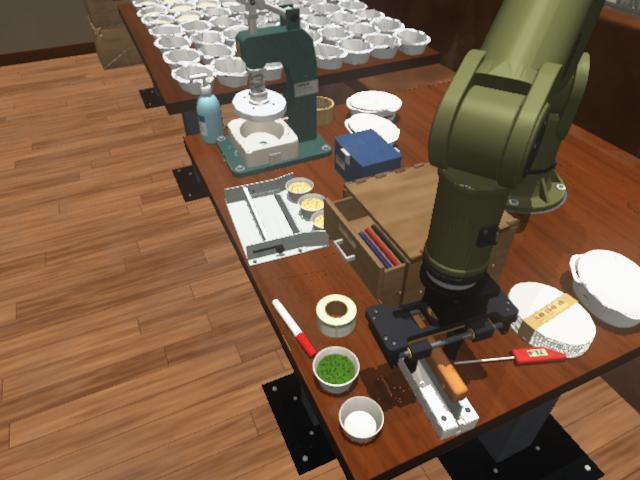

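The gripper straddles the handle, clear of the cabinet and herb pot. Closing.

Call:
{"op": "move_arm", "data": {
  "moves": [
    {"slide":[0,0,0],"roll":0,"jaw":30},
    {"slide":[0,0,0],"roll":0,"jaw":20},
    {"slide":[0,0,0],"roll":0,"jaw":15},
    {"slide":[0,0,0],"roll":0,"jaw":15},
    {"slide":[0,0,0],"roll":0,"jaw":10}
  ],
  "squeeze": 50
}}

```text
clock: 3.4
tcp_pos: [0.5017, 0.3598, 0.0518]
tcp_rot: [-0.476, 0.523, -0.523, 0.476]
force: [-0.1, -0.5, 1.3]
grip_width: 0.0221
```

Call:
{"op": "move_arm", "data": {
  "moves": [
    {"slide":[0,-0.002,0],"roll":0,"jaw":10},
    {"slide":[0,-0.008,0],"roll":0,"jaw":10},
    {"slide":[0,-0.02,0],"roll":0,"jaw":10},
    {"slide":[0,-0.035,0],"roll":0,"jaw":10}
  ]
}}

```text
clock: 3.9
tcp_pos: [0.5017, 0.3597, 0.0875]
tcp_rot: [0.476, -0.523, 0.523, -0.476]
force: [-0.1, 0.5, -2.4]
grip_width: 0.0218
```

```bash
python3 - <<'E'
from h import *
st()
E
```

```text
t 3.9 tcp [0.5017 0.3597 0.0875] F [-0.05  0.52 -2.39] T [-0.02  0.06 -0.03] grip 0.0218 yaw z -5.44
[[-0.0948  0.      0.9955]
 [-0.9955 -0.     -0.0948]
 [ 0.     -1.      0.    ]]
```

Call:
{"op": "move_arm", "data": {
  "moves": [
    {"slide":[0,-0.02,0],"roll":0,"jaw":10},
    {"slide":[0,-0.05,0],"roll":0,"jaw":10},
    {"slide":[0,-0.09,0],"roll":0,"jaw":10},
    {"slide":[0,-0.13,0],"roll":0,"jaw":10},
    {"slide":[0,-0.16,0],"roll":0,"jaw":10},
    {"slide":[0,-0.16,0],"roll":0,"jaw":10}
  ]
}}

```text
clock: 4.65
tcp_pos: [0.5032, 0.3606, 0.2508]
tcp_rot: [0.473, -0.523, 0.523, -0.478]
force: [-0.4, -0.1, -1.7]
grip_width: 0.0216
```

```bash
python3 - <<'E'
from h import *
o,M=st();print(o['joints'].round(2))
p,d=get_image("scene");cv2.imwrite("pics/s3.png",p)
p,d=get_image("wrist");cv2.imwrite("pics/w3.png",p)
E
```

```text
t 4.65 tcp [0.5032 0.3606 0.2508] F [-0.43 -0.08 -1.75] T [-0.13  0.05  0.03] grip 0.0216 yaw z -5.45
[[-0.0949  0.0056  0.9955]
 [-0.9955  0.0048 -0.0949]
 [-0.0053 -1.      0.0052]]
[-0.88  0.24  0.26  1.51 -0.06  1.4  -0.71]
```

View pics/s3.png

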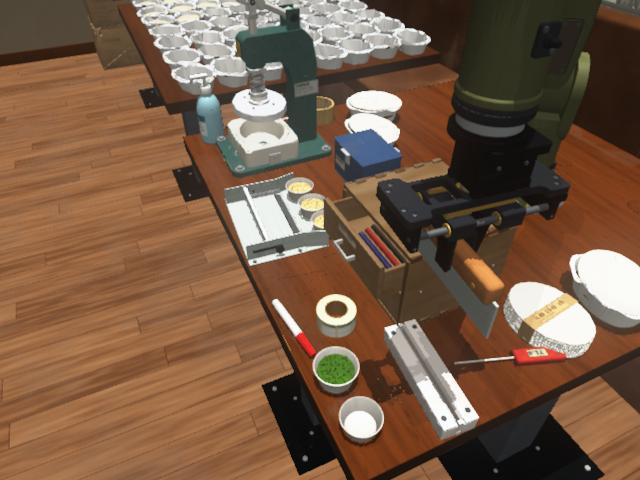

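View pics/w3.png

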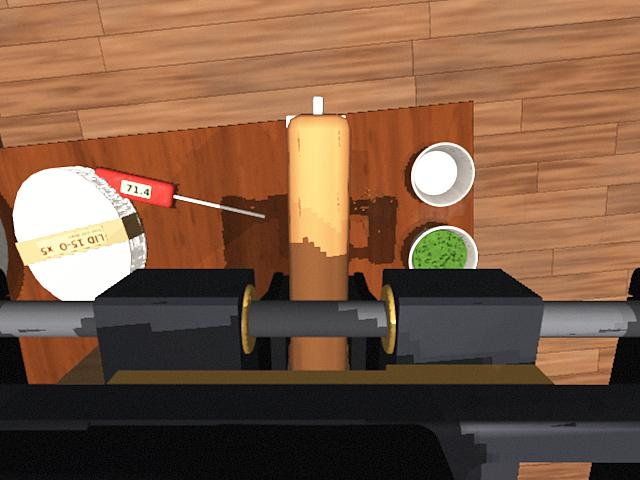

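Call:
{"op": "move_arm", "data": {
  "moves": [
    {"slide":[0.02,0,-0.001],"roll":0,"jaw":10},
    {"slide":[0.06,0,-0.004],"roll":0,"jaw":10},
    {"slide":[0.115,0,-0.008],"roll":-0.3,"jaw":10},
    {"slide":[0.175,0,-0.012],"roll":-0.6,"jaw":10},
    {"slide":[0.235,0,-0.016],"roll":-1.15,"jaw":10},
    {"slide":[0.295,0,-0.02],"roll":-1.15,"jaw":10},
    {"slide":[0.355,0,-0.024],"roll":-1.15,"jaw":10},
    {"slide":[0.41,0,-0.028],"roll":-1.15,"jaw":10}
  ]
}}

```text
clock: 5.75
tcp_pos: [0.4326, -0.0491, 0.2451]
tcp_rot: [-0.481, 0.519, -0.518, 0.48]
force: [0.9, -0.2, -2.9]
grip_width: 0.0212
```

Call:
{"op": "move_arm", "data": {
  "moves": [
    {"slide":[0.03,0,-0.002],"roll":0,"jaw":10},
    {"slide":[0.045,0,-0.003],"roll":0,"jaw":10},
    {"slide":[0.051,0,-0.003],"roll":0,"jaw":10},
    {"slide":[0.051,0,-0.003],"roll":0,"jaw":10},
    {"slide":[0.051,0,-0.003],"roll":0,"jaw":10},
    {"slide":[0.051,0,-0.003],"roll":0,"jaw":10}
  ]
}}

```text
clock: 6.5
tcp_pos: [0.4283, -0.0956, 0.2465]
tcp_rot: [0.482, -0.518, 0.518, -0.481]
force: [-0.5, -0.0, -2.0]
grip_width: 0.0215
```

```bash
python3 - <<'E'
from h import *
o,M=st();print(o['joints'].round(2))
p,d=get_image("scene");cv2.imwrite("pics/s4.png",p)
p,d=get_image("wrist");cv2.imwrite("pics/w4.png",p)
st()
E
```

```text
t 6.5 tcp [ 0.4283 -0.0956  0.2465] F [-0.52 -0.04 -2.  ] T [-0.06  0.11 -0.04] grip 0.0215 yaw z -4.19
[[-7.300e-02 -2.000e-04  9.973e-01]
 [-9.973e-01 -2.000e-04 -7.300e-02]
 [ 3.000e-04 -1.000e+00 -2.000e-04]]
[-0.54 -0.21  0.61  1.92  0.12  1.39 -0.03]
t 6.6 tcp [ 0.4283 -0.0959  0.2465] F [ 0.92  0.38 -2.43] T [-0.1   0.08  0.01] grip 0.0212 yaw z -4.22
[[-7.370e-02 -1.000e-04  9.973e-01]
 [-9.973e-01 -2.000e-04 -7.370e-02]
 [ 2.000e-04 -1.000e+00 -1.000e-04]]
```

View pics/s4.png

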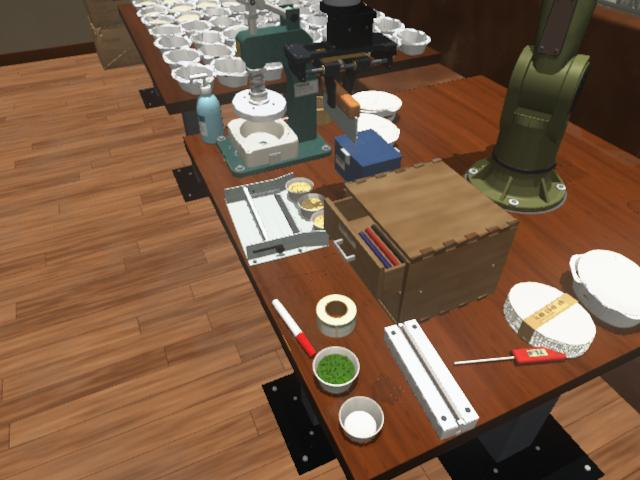

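View pics/w4.png

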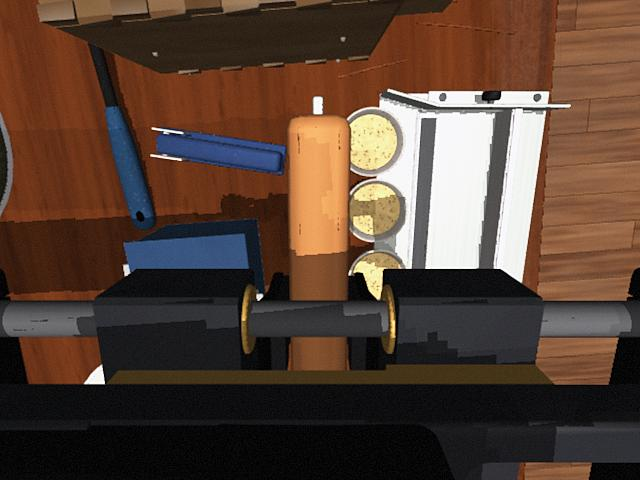

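```bash
python3 - <<'E'
from h import *
p=cv2.imread("pics/w4.png")
cv2.imwrite("pics/w4c.png",cv2.resize(p[80:300,330:580],None,fx=3.0,fy=2.7))
g=cv2.cvtColor(p,cv2.COLOR_BGR2GRAY)
for v in (130,160,190,220,250):
    print(v,[(u,int(g[v,u])) for u in range(408,530,3)])
hsv=cv2.cvtColor(p,cv2.COLOR_BGR2HSV)
m=cv2.inRange(hsv,(18,50,80),(34,255,255));m[:,:350]=0;m[:,410:]=0;m[:100]=0
cs,_=cv2.findContours(m,0,2)
for c in sorted(cs,key=cv2.contourArea)[-4:]:
    (u,v),r=cv2.minEnclosingCircle(c);print(u,v,r,ray("wrist",u,v,.03).round(4))
E
```

```text
130 [(408, 247), (411, 248), (414, 251), (417, 242), (420, 201), (423, 99), (426, 100), (429, 99), (432, 96), (435, 174), (438, 248), (441, 248), (444, 247), (447, 248), (450, 248), (453, 247), (456, 248), (459, 247), (462, 248), (465, 248), (468, 248), (471, 248), (474, 247), (477, 247), (480, 248), (483, 247), (486, 247), (489, 243), (492, 223), (495, 79), (498, 78), (501, 78), (504, 78), (507, 80), (510, 243), (513, 233), (516, 247), (519, 245), (522, 245), (525, 242), (528, 241)]
160 [(408, 247), (411, 248), (414, 217), (417, 253), (420, 98), (423, 93), (426, 96), (429, 93), (432, 90), (435, 250), (438, 247), (441, 248), (444, 247), (447, 248), (450, 248), (453, 248), (456, 247), (459, 248), (462, 248), (465, 248), (468, 247), (471, 247), (474, 247), (477, 248), (480, 246), (483, 247), (486, 235), (489, 220), (492, 78), (495, 80), (498, 80), (501, 82), (504, 76), (507, 255), (510, 252), (513, 248), (516, 244), (519, 245), (522, 242), (525, 245), (528, 243)]
190 [(408, 248), (411, 233), (414, 243), (417, 79), (420, 97), (423, 97), (426, 95), (429, 91), (432, 255), (435, 248), (438
[... 940 characters left out ...]
9, 247), (432, 241), (435, 247), (438, 245), (441, 245), (444, 246), (447, 243), (450, 246), (453, 245), (456, 244), (459, 245), (462, 244), (465, 241), (468, 244), (471, 243), (474, 245), (477, 240), (480, 114), (483, 83), (486, 81), (489, 86), (492, 83), (495, 201), (498, 227), (501, 248), (504, 243), (507, 243), (510, 243), (513, 243), (516, 242), (519, 243), (522, 241), (525, 242), (528, 78)]
390.0 321.0 32.01572036743164 [ 0.4958 -0.2212  0.03  ]
376.89794921875 273.28570556640625 24.908309936523438 [ 0.4837 -0.166   0.03  ]
373.9722900390625 208.84434509277344 26.328943252563477 [ 0.4833 -0.0981  0.03  ]
370.80767822265625 141.76922607421875 28.370149612426758 [ 0.4828 -0.0331  0.03  ]
```

View pics/w4c.png

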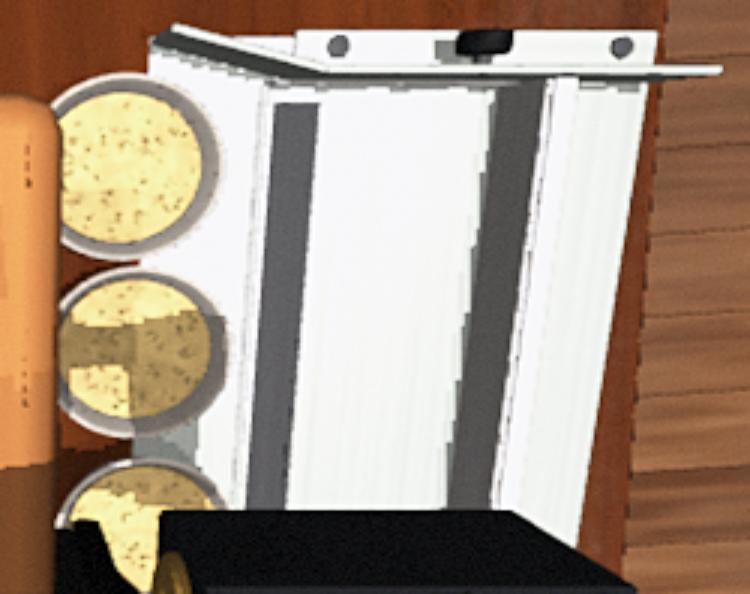

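```bash
python3 - <<'E'
from h import *
def fit(n,L,z):
    q=np.array([ray("wrist",u,v,z) for u,v in L]);s=np.polyfit(q[:,1],q[:,0],1);print(n,"yaw",-np.degrees(np.arctan(s[0])).round(2),"x at y=-.105:",np.polyval(s,-.105).round(4))
fit("lip front z0",[(421.5,130),(418.5,160),(415.5,190),(415,220),(412.5,250)],0)
fit("lip back z6",[(435,130),(433.5,160),(430.5,190),(427.5,220),(426,250)],.006)
fit("stop base",[(493.5,130),(490.5,160),(487.5,190),(484,220),(480,250)],.0)
fit("stop top",[(508.5,130),(505.5,160),(502.5,190),(498,220),(494.5,250)],.038)
E
```

```text
lip front z0 yaw -4.72 x at y=-.105: 0.5318
lip back z6 yaw -4.72 x at y=-.105: 0.5448
stop base yaw -4.47 x at y=-.105: 0.607
stop top yaw -4.32 x at y=-.105: 0.6045
```

Call:
{"op": "move_arm", "data": {
  "moves": [
    {"slide":[0,0.02,0],"roll":0.1,"jaw":10},
    {"slide":[0,0.06,0],"roll":0.2,"jaw":10},
    {"slide":[0,0.1,0],"roll":0.2,"jaw":10},
    {"slide":[0,0.14,0],"roll":0.2,"jaw":10},
    {"slide":[0,0.17,0],"roll":0.2,"jaw":10},
    {"slide":[0,0.185,0],"roll":0.2,"jaw":10},
    {"slide":[0,0.19,0],"roll":0.2,"jaw":10},
    {"slide":[0,0.19,0],"roll":0.2,"jaw":10}
  ]
}}

```text
clock: 7.6
tcp_pos: [0.4288, -0.0965, 0.0572]
tcp_rot: [0.48, -0.519, 0.519, -0.48]
force: [0.2, 0.4, -2.6]
grip_width: 0.0216
```

```bash
python3 - <<'E'
from h import *
o,M=st()
p,d=get_image("wrist");cv2.imwrite("pics/w5.png",p)
p,d=get_image("scene");cv2.imwrite("pics/s5.png",p)
E
```

```text
t 7.6 tcp [ 0.4288 -0.0965  0.0572] F [ 0.21  0.38 -2.6 ] T [-0.07  0.07  0.01] grip 0.0216 yaw z -4.48
[[-7.810e-02  1.100e-03  9.969e-01]
 [-9.969e-01 -1.000e-04 -7.810e-02]
 [-0.000e+00 -1.000e+00  1.100e-03]]
```

View pics/w5.png

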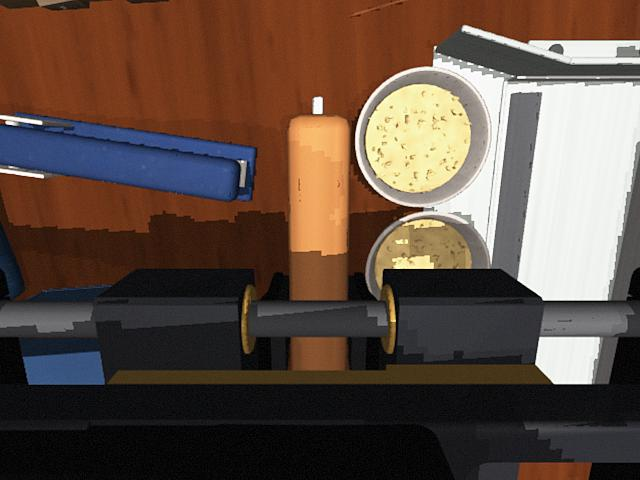

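View pics/s5.png

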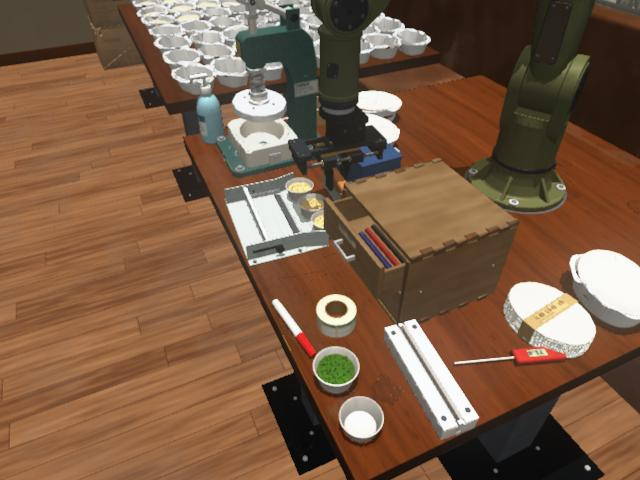

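Call:
{"op": "move_arm", "data": {
  "moves": [
    {"slide":[0,0,0.006],"roll":0,"jaw":10},
    {"slide":[0,0,0.01],"roll":0,"jaw":10},
    {"slide":[0,0,0.014],"roll":0,"jaw":10},
    {"slide":[0,0,0.018],"roll":0,"jaw":10},
    {"slide":[0,0,0.022],"roll":0,"jaw":10},
    {"slide":[0,0,0.026],"roll":0,"jaw":10},
    {"slide":[0,0,0.031],"roll":0,"jaw":10},
    {"slide":[0,0,0.036],"roll":0,"jaw":10}
  ]
}}

```text
clock: 8.7
tcp_pos: [0.4639, -0.0992, 0.0563]
tcp_rot: [-0.48, 0.52, -0.519, 0.48]
force: [-2.5, 0.6, -1.9]
grip_width: 0.0217
```

```bash
python3 - <<'E'
from h import *
o,M=st()
p,d=get_image("wrist");cv2.imwrite("pics/w6.png",p)
p,d=get_image("scene");cv2.imwrite("pics/s6.png",cv2.resize(p[165:275,215:365],None,fx=4,fy=4,interpolation=2))
E
```

```text
t 8.7 tcp [ 0.4639 -0.0992  0.0563] F [-2.45  0.56 -1.94] T [ 0.02  0.6  -0.01] grip 0.0217 yaw z -4.49
[[-7.830e-02 -1.000e-03  9.969e-01]
 [-9.969e-01  2.000e-04 -7.830e-02]
 [-1.000e-04 -1.000e+00 -1.000e-03]]
```

View pics/w6.png

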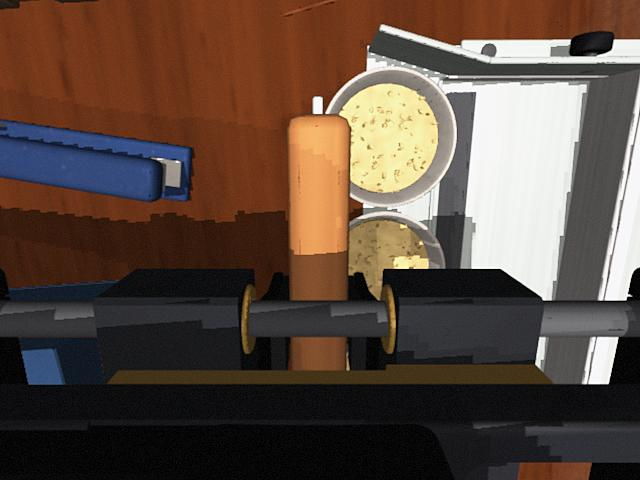

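View pics/s6.png

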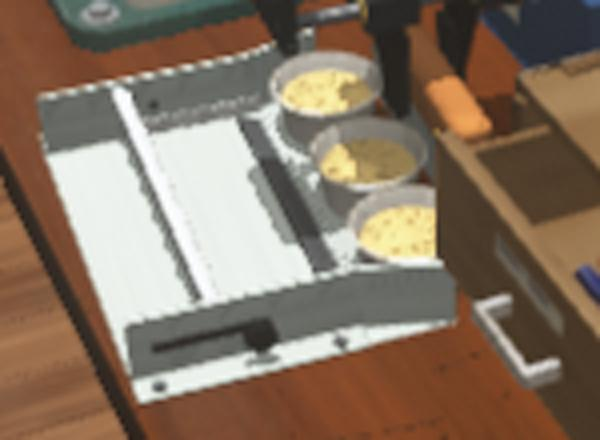

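Call:
{"op": "move_arm", "data": {
  "moves": [
    {"slide":[0,0,0.004],"roll":0,"jaw":10},
    {"slide":[0,0,0.008],"roll":0,"jaw":10},
    {"slide":[0,0,0.012],"roll":0,"jaw":10},
    {"slide":[0,0,0.016],"roll":0,"jaw":10},
    {"slide":[0,0,0.02],"roll":0,"jaw":10},
    {"slide":[0,0,0.024],"roll":0,"jaw":10},
    {"slide":[0,0,0.028],"roll":0,"jaw":10},
    {"slide":[0,0,0.032],"roll":0,"jaw":10}
  ]
}}

```text
clock: 9.8
tcp_pos: [0.4962, -0.1017, 0.0565]
tcp_rot: [-0.48, 0.519, -0.519, 0.48]
force: [-1.9, -0.4, -1.6]
grip_width: 0.0216
```

```bash
python3 - <<'E'
from h import *
o,M=st()
p,d=get_image("wrist");cv2.imwrite("pics/w7.png",p)
p,d=get_image("scene");cv2.imwrite("pics/s7.png",cv2.resize(p[165:275,215:365],None,fx=4,fy=4,interpolation=2))
E
```

```text
t 9.8 tcp [ 0.4962 -0.1017  0.0565] F [-1.93 -0.39 -1.56] T [-0.    0.59  0.05] grip 0.0216 yaw z -4.49
[[-7.820e-02  1.000e-04  9.969e-01]
 [-9.969e-01  1.000e-04 -7.820e-02]
 [-1.000e-04 -1.000e+00  1.000e-04]]
```

View pics/w7.png

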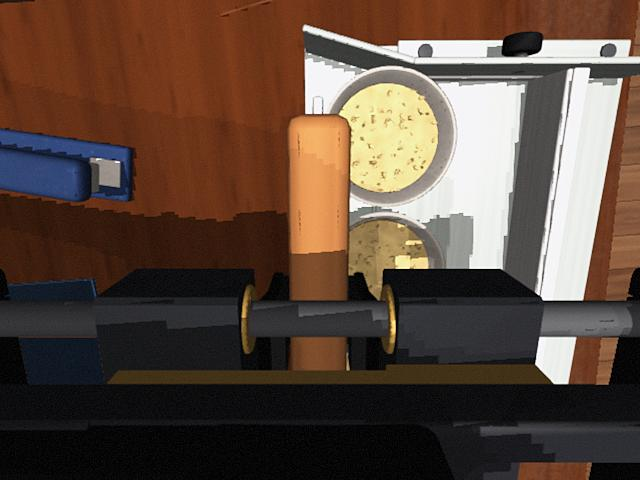

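View pics/s7.png

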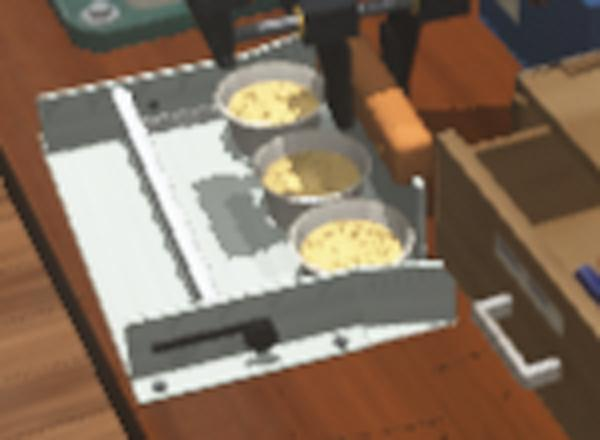

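Call:
{"op": "move_arm", "data": {
  "moves": [
    {"slide":[0,0,0.004],"roll":0,"jaw":10},
    {"slide":[0,0,0.008],"roll":0,"jaw":10},
    {"slide":[0,0,0.012],"roll":0,"jaw":10},
    {"slide":[0,0,0.016],"roll":0,"jaw":10},
    {"slide":[0,0,0.02],"roll":0,"jaw":10},
    {"slide":[0,0,0.023],"roll":0,"jaw":10},
    {"slide":[0,0,0.026],"roll":0,"jaw":10},
    {"slide":[0,0,0.029],"roll":0,"jaw":10}
  ]
}}

```text
clock: 10.9
tcp_pos: [0.525, -0.1041, 0.0566]
tcp_rot: [-0.48, 0.519, -0.519, 0.48]
force: [-2.5, 0.0, -1.1]
grip_width: 0.0217
```

```bash
python3 - <<'E'
from h import *
o,M=st()
p,d=get_image("wrist");cv2.imwrite("pics/w8.png",p)
p,d=get_image("scene");cv2.imwrite("pics/s8.png",cv2.resize(p[165:275,215:365],None,fx=4,fy=4,interpolation=2))
E
```

```text
t 10.9 tcp [ 0.525  -0.1041  0.0566] F [-2.53  0.02 -1.08] T [-0.02  0.67 -0.  ] grip 0.0217 yaw z -4.49
[[-7.820e-02 -0.000e+00  9.969e-01]
 [-9.969e-01  1.000e-04 -7.820e-02]
 [-1.000e-04 -1.000e+00 -0.000e+00]]
```

View pics/w8.png

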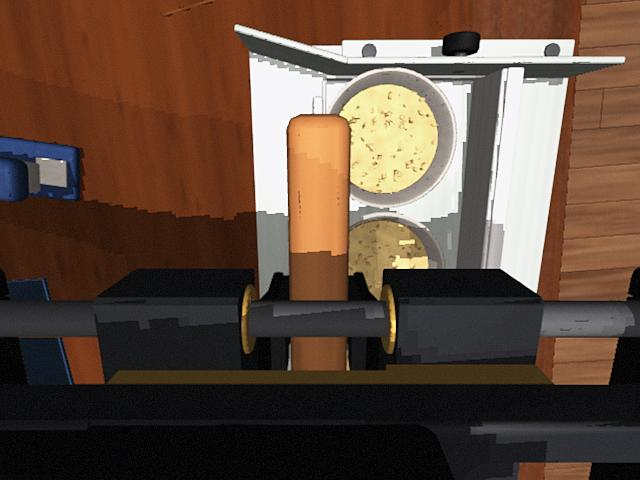

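View pics/s8.png

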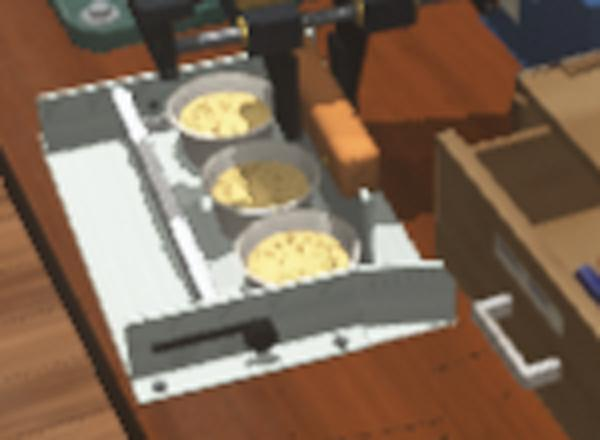

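Call:
{"op": "move_arm", "data": {
  "moves": [
    {"slide":[0,0,0.0015],"roll":0,"jaw":10},
    {"slide":[0,0,0.003],"roll":0,"jaw":10},
    {"slide":[0,0,0.0045],"roll":0,"jaw":10},
    {"slide":[0,0,0.006],"roll":0,"jaw":10},
    {"slide":[0,0,0.007],"roll":0,"jaw":10},
    {"slide":[0,0,0.008],"roll":0,"jaw":10},
    {"slide":[0,0,0.009],"roll":0,"jaw":10}
  ]
}}

```text
clock: 11.88
tcp_pos: [0.5339, -0.1047, 0.0566]
tcp_rot: [-0.48, 0.519, -0.519, 0.48]
force: [-1.9, -0.2, -0.9]
grip_width: 0.0212
```

Call:
{"op": "move_arm", "data": {
  "moves": [
    {"slide":[0,0,0.001],"roll":0,"jaw":10},
    {"slide":[0,0,0.002],"roll":0,"jaw":10}
  ]
}}

```text
clock: 12.12
tcp_pos: [0.536, -0.1049, 0.0566]
tcp_rot: [0.48, -0.519, 0.519, -0.48]
force: [-1.7, 0.0, -1.6]
grip_width: 0.0217
```

Call:
{"op": "move_arm", "data": {
  "moves": [
    {"slide":[0,0,0.0005],"roll":0,"jaw":10},
    {"slide":[0,0,0.001],"roll":0,"jaw":10}
  ]
}}

```text
clock: 12.38
tcp_pos: [0.537, -0.105, 0.0566]
tcp_rot: [0.48, -0.519, 0.519, -0.48]
force: [-1.5, 0.7, -1.4]
grip_width: 0.0217
```

Call:
{"op": "move_arm", "data": {
  "moves": [
    {"slide":[0,0,0.0005],"roll":0,"jaw":10},
    {"slide":[0,0,0.001],"roll":0,"jaw":10}
  ]
}}

```text
clock: 12.62
tcp_pos: [0.5378, -0.105, 0.0565]
tcp_rot: [-0.48, 0.519, -0.519, 0.48]
force: [-1.0, 1.3, -2.1]
grip_width: 0.0218
```

Call:
{"op": "move_arm", "data": {
  "moves": [
    {"slide":[0,0,0.0005],"roll":0,"jaw":10},
    {"slide":[0,0,0.001],"roll":0,"jaw":10}
  ]
}}

```text
clock: 12.88
tcp_pos: [0.5387, -0.1051, 0.0565]
tcp_rot: [-0.48, 0.519, -0.519, 0.48]
force: [-1.5, 0.3, -2.3]
grip_width: 0.0217
```

```bash
python3 - <<'E'
from h import *
o,M=st()
p,d=get_image("wrist");cv2.imwrite("pics/w9.png",p[:300])
E
```

```text
t 12.875 tcp [ 0.5387 -0.1051  0.0565] F [-1.46  0.26 -2.32] T [0.   0.51 0.06] grip 0.0217 yaw z -4.48
[[-7.810e-02 -2.000e-04  9.969e-01]
 [-9.969e-01  1.000e-04 -7.810e-02]
 [-0.000e+00 -1.000e+00 -2.000e-04]]
```

View pics/w9.png

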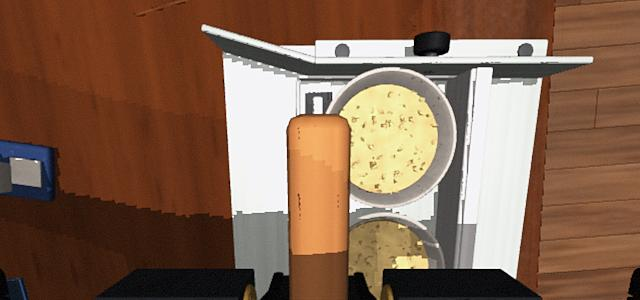

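Call:
{"op": "move_arm", "data": {
  "moves": [
    {"slide":[0,0,0.0005],"roll":0,"jaw":10},
    {"slide":[0,0,0.001],"roll":0,"jaw":10}
  ]
}}

```text
clock: 13.18
tcp_pos: [0.5398, -0.1052, 0.0565]
tcp_rot: [-0.48, 0.519, -0.519, 0.48]
force: [-1.9, 0.5, -2.8]
grip_width: 0.0214
```

Call:
{"op": "move_arm", "data": {
  "moves": [
    {"slide":[0,0,0.0005],"roll":0,"jaw":10},
    {"slide":[0,0,0.001],"roll":0,"jaw":10}
  ]
}}

```text
clock: 13.42
tcp_pos: [0.5409, -0.1053, 0.0566]
tcp_rot: [0.48, -0.519, 0.519, -0.48]
force: [-2.3, 0.9, -2.2]
grip_width: 0.0217
```

Call:
{"op": "move_arm", "data": {
  "moves": [
    {"slide":[0,0,0.0005],"roll":0,"jaw":10},
    {"slide":[0,0,0.001],"roll":0,"jaw":10}
  ]
}}

```text
clock: 13.68
tcp_pos: [0.5418, -0.1054, 0.0565]
tcp_rot: [-0.48, 0.519, -0.519, 0.48]
force: [-3.2, 0.1, -1.4]
grip_width: 0.0217
```

Call:
{"op": "move_arm", "data": {
  "moves": [
    {"slide":[0,0,0.0005],"roll":0,"jaw":10},
    {"slide":[0,0,0.0005],"roll":0,"jaw":10}
  ]
}}

```text
clock: 13.92
tcp_pos: [0.5419, -0.1054, 0.0564]
tcp_rot: [-0.48, 0.519, -0.519, 0.48]
force: [-2.8, 1.3, -1.6]
grip_width: 0.0216
```

Call:
{"op": "move_arm", "data": {
  "moves": [
    {"slide":[0,0,0.0005],"roll":0,"jaw":10},
    {"slide":[0,0,0.0005],"roll":0,"jaw":10}
  ]
}}

```text
clock: 14.18
tcp_pos: [0.542, -0.1054, 0.0563]
tcp_rot: [-0.48, 0.52, -0.519, 0.48]
force: [-4.2, 0.9, -2.2]
grip_width: 0.0216
```

```bash
python3 - <<'E'
from h import *
o,M=st()
p,d=get_image("wrist");cv2.imwrite("pics/w10.png",p[:300])
p,d=get_image("scene");cv2.imwrite("pics/s10.png",cv2.resize(p[165:275,215:365],None,fx=4,fy=4,interpolation=2))
o,M=st()
E
```

```text
t 14.175 tcp [ 0.542  -0.1054  0.0563] F [-4.21  0.87 -2.23] T [0.01 1.25 0.09] grip 0.0216 yaw z -4.49
[[-7.820e-02 -1.600e-03  9.969e-01]
 [-9.969e-01  3.000e-04 -7.820e-02]
 [-2.000e-04 -1.000e+00 -1.600e-03]]
t 14.275 tcp [ 0.5421 -0.1054  0.0563] F [-4.95 -0.2  -1.09] T [0.04 1.4  0.06] grip 0.0218 yaw z -4.49
[[-7.830e-02 -1.400e-03  9.969e-01]
 [-9.969e-01  3.000e-04 -7.830e-02]
 [-2.000e-04 -1.000e+00 -1.500e-03]]
```

View pics/w10.png

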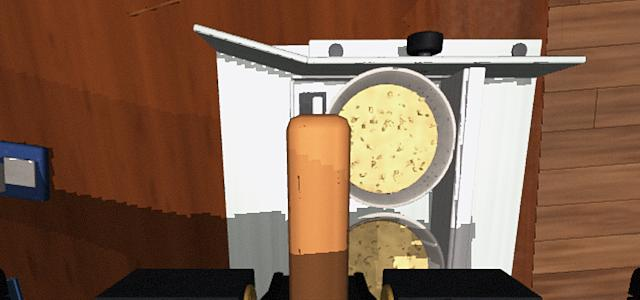

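View pics/s10.png

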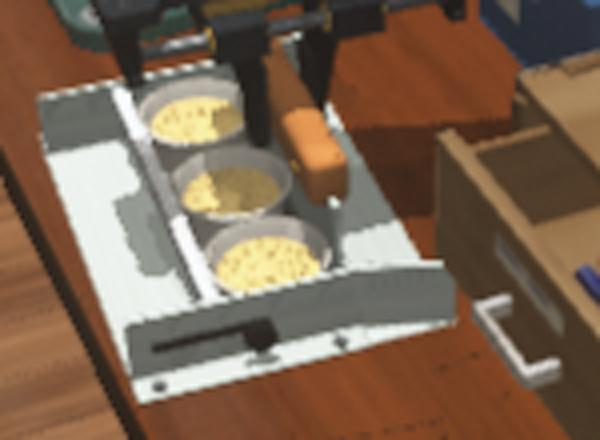

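Call:
{"op": "move_arm", "data": {
  "moves": [
    {"slide":[0,0,0.0005],"roll":0,"jaw":10},
    {"slide":[0,0,0.001],"roll":0,"jaw":10},
    {"slide":[0,0,0.001],"roll":0,"jaw":10}
  ]
}}

```text
clock: 14.65
tcp_pos: [0.5422, -0.1054, 0.0562]
tcp_rot: [-0.481, 0.52, -0.518, 0.479]
force: [-6.7, 0.6, -0.5]
grip_width: 0.0216
```

```bash
python3 - <<'E'
from h import *
o,M=st()
E
```

```text
t 14.65 tcp [ 0.5422 -0.1054  0.0562] F [-6.71  0.64 -0.52] T [ 0.08  1.83 -0.  ] grip 0.0216 yaw z -4.49
[[-7.830e-02 -3.300e-03  9.969e-01]
 [-9.969e-01  7.000e-04 -7.830e-02]
 [-4.000e-04 -1.000e+00 -3.300e-03]]
```

Call:
{"op": "move_arm", "data": {
  "moves": [
    {"slide":[0,0,0.0005],"roll":0,"jaw":10},
    {"slide":[0,0,0.001],"roll":0,"jaw":10},
    {"slide":[0,0,0.001],"roll":0,"jaw":10}
  ]
}}

```text
clock: 15.02
tcp_pos: [0.5424, -0.1055, 0.0559]
tcp_rot: [-0.481, 0.521, -0.518, 0.479]
force: [-8.4, 1.5, 1.1]
grip_width: 0.0215
```

```bash
python3 - <<'E'
from h import *
o,M=st()
E
```

```text
t 15.025 tcp [ 0.5424 -0.1055  0.0559] F [-8.39  1.46  1.14] T [0.14 2.22 0.05] grip 0.0215 yaw z -4.49
[[-7.840e-02 -5.100e-03  9.969e-01]
 [-9.969e-01  1.000e-03 -7.840e-02]
 [-6.000e-04 -1.000e+00 -5.200e-03]]
```

Call:
{"op": "move_arm", "data": {
  "moves": [
    {"slide":[0,0,0.0005],"roll":0,"jaw":10},
    {"slide":[0,0,0.001],"roll":0,"jaw":10},
    {"slide":[0,0,0.001],"roll":0,"jaw":10}
  ]
}}

```text
clock: 15.4
tcp_pos: [0.5425, -0.1055, 0.0558]
tcp_rot: [-0.481, 0.521, -0.517, 0.479]
force: [-9.6, 1.1, 2.8]
grip_width: 0.0217
```

```bash
python3 - <<'E'
from h import *
o,M=st()
p,d=get_image("wrist");cv2.imwrite("pics/w11.png",cv2.resize(p[20:290,180:560],None,fx=2,fy=2))
st()
E
```

```text
t 15.4 tcp [ 0.5425 -0.1055  0.0558] F [-9.56  1.05  2.83] T [0.16 2.63 0.03] grip 0.0217 yaw z -4.5
[[-7.850e-02 -6.900e-03  9.969e-01]
 [-9.969e-01  1.400e-03 -7.840e-02]
 [-8.000e-04 -1.000e+00 -7.000e-03]]
t 15.45 tcp [ 0.5425 -0.1055  0.0558] F [-10.47   1.15   1.24] T [0.16 2.65 0.05] grip 0.0218 yaw z -4.5
[[-7.850e-02 -6.900e-03  9.969e-01]
 [-9.969e-01  1.300e-03 -7.850e-02]
 [-8.000e-04 -1.000e+00 -7.000e-03]]
```

View pics/w11.png

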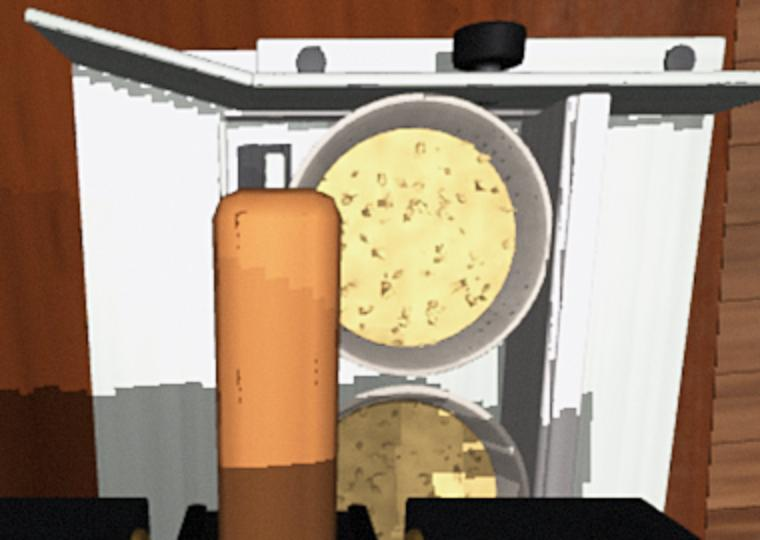

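Call:
{"op": "move_arm", "data": {
  "moves": [
    {"slide":[0,0,0.0004],"roll":0,"jaw":10},
    {"slide":[0,0,0.0004],"roll":0,"jaw":10},
    {"slide":[0,0,0.0004],"roll":0,"jaw":10}
  ]
}}

```text
clock: 15.82
tcp_pos: [0.5426, -0.1055, 0.0557]
tcp_rot: [-0.482, 0.521, -0.517, 0.478]
force: [-11.1, 0.9, 2.7]
grip_width: 0.022
```

Call:
{"op": "move_arm", "data": {
  "moves": [
    {"slide":[0,0,-0.001],"roll":0,"jaw":10},
    {"slide":[0,0,-0.003],"roll":0,"jaw":10},
    {"slide":[0,0,-0.006],"roll":0,"jaw":10},
    {"slide":[0,0,-0.01],"roll":0,"jaw":10},
    {"slide":[0,0,-0.018],"roll":0,"jaw":10},
    {"slide":[0,0,-0.03],"roll":0,"jaw":10},
    {"slide":[0,0,-0.045],"roll":0,"jaw":10},
    {"slide":[0,0,-0.06],"roll":0,"jaw":10}
  ]
}}

```text
clock: 16.82
tcp_pos: [0.4851, -0.1009, 0.0565]
tcp_rot: [-0.48, 0.519, -0.519, 0.48]
force: [-0.6, -0.5, -1.8]
grip_width: 0.0216
```

```bash
python3 - <<'E'
from h import *
o,M=st()
p,d=get_image("wrist");cv2.imwrite("pics/w12.png",p)
p,d=get_image("scene");cv2.imwrite("pics/s12.png",cv2.resize(p[165:275,215:365],None,fx=4,fy=4,interpolation=2))
E
```

```text
t 16.825 tcp [ 0.4851 -0.1009  0.0565] F [-0.55 -0.47 -1.81] T [-0.11  0.06  0.02] grip 0.0216 yaw z -4.49
[[-7.830e-02 -1.000e-04  9.969e-01]
 [-9.969e-01  3.000e-04 -7.830e-02]
 [-3.000e-04 -1.000e+00 -2.000e-04]]
```

View pics/w12.png

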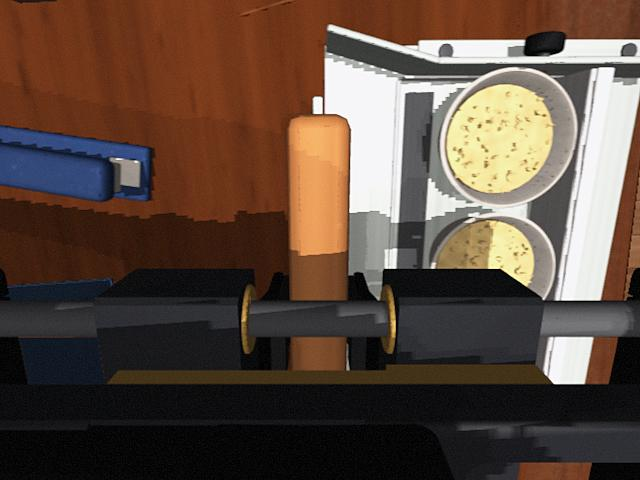

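View pics/s12.png

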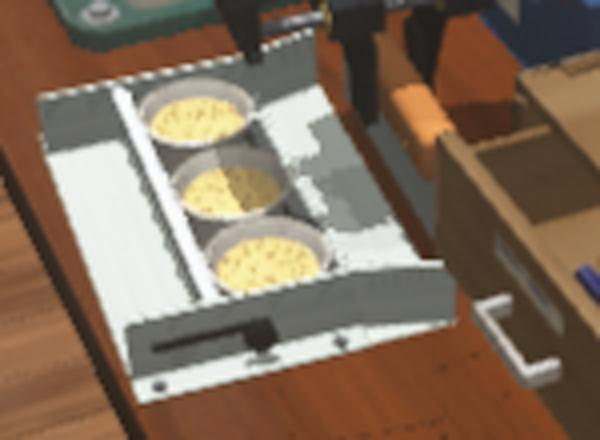

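Call:
{"op": "move_arm", "data": {
  "moves": [
    {"slide":[0,-0.01,-0.005],"roll":0,"jaw":10},
    {"slide":[0,-0.04,-0.01],"roll":0,"jaw":10},
    {"slide":[0,-0.08,-0.015],"roll":0,"jaw":10},
    {"slide":[0,-0.12,-0.02],"roll":0,"jaw":10},
    {"slide":[0,-0.16,-0.025],"roll":0,"jaw":10},
    {"slide":[0,-0.185,-0.03],"roll":0,"jaw":10},
    {"slide":[0,-0.195,-0.03],"roll":0,"jaw":10},
    {"slide":[0,-0.195,-0.03],"roll":0,"jaw":10}
  ]
}}

```text
clock: 17.92
tcp_pos: [0.4569, -0.0988, 0.2519]
tcp_rot: [0.48, -0.519, 0.519, -0.48]
force: [-0.2, 0.1, -3.1]
grip_width: 0.0217
```

```bash
python3 - <<'E'
from h import *
o,M=st()
p,d=get_image("wrist");cv2.imwrite("pics/w13.png",p);W=cloud("wrist",d)
g=cv2.cvtColor(p,cv2.COLOR_BGR2GRAY)
for v in (130,160,190,220,250): print([(u,int(g[v,u]),W[v,u].round(3).tolist()) for u in range(375,400,3)])
cv2.imwrite("pics/w13c.png",cv2.resize(p[70:300,320:560],None,fx=2.6,fy=2.6))
st()
E
```

```text
t 17.925 tcp [ 0.4569 -0.0988  0.2519] F [-0.22  0.08 -3.13] T [-0.07  0.04  0.02] grip 0.0217 yaw z -4.49
[[-7.830e-02  1.300e-03  9.969e-01]
 [-9.969e-01  1.000e-04 -7.830e-02]
 [-2.000e-04 -1.000e+00  1.200e-03]]
[(375, 249, [0.521, -0.025, -0.001]), (378, 249, [0.524, -0.025, -0.0]), (381, 249, [0.527, -0.025, 0.0]), (384, 254, [0.53, -0.026, 0.0]), (387, 247, [0.533, -0.026, 0.001]), (390, 247, [0.536, -0.026, 0.001]), (393, 103, [0.539, -0.026, 0.001]), (396, 99, [0.542, -0.027, 0.001]), (399, 96, [0.545, -0.027, 0.003])]
[(375, 250, [0.519, -0.055, -0.0]), (378, 250, [0.522, -0.056, 0.001]), (381, 250, [0.525, -0.056, 0.0]), (384, 238, [0.529, -0.056, -0.0]), (387, 248, [0.532, -0.056, -0.0]), (390, 80, [0.535, -0.057, -0.0]), (393, 102, [0.538, -0.057, 0.001]), (396, 102, [0.541, -0.057, 0.003]), (399, 97, [0.544, -0.057, 0.003])]
[(375, 249, [0.518, -0.087, -0.0]), (378, 250, [0.521, -0.087, -0.002]), (381, 250, [0.524, -0.088, -0.001]), (384, 234, [0.527, -0.088, 0.0]), (387, 254, [0.531, -0.088, 0.0]), (390, 96, [0.534, -0.088, -0.0]), (393, 104, [0.537, -0.088, 0.001]), (
[... 218 characters left out ...]
0.529, -0.121, 0.001]), (390, 60, [0.533, -0.121, 0.002]), (393, 59, [0.536, -0.121, 0.002]), (396, 79, [0.539, -0.121, 0.003]), (399, 99, [0.542, -0.121, 0.004])]
[(375, 170, [0.515, -0.154, -0.0]), (378, 170, [0.518, -0.154, -0.001]), (381, 145, [0.522, -0.155, -0.001]), (384, 187, [0.525, -0.154, 0.001]), (387, 55, [0.528, -0.155, 0.0]), (390, 52, [0.531, -0.155, 0.001]), (393, 53, [0.534, -0.154, 0.004]), (396, 103, [0.538, -0.155, 0.004]), (399, 216, [0.541, -0.154, 0.005])]
t 17.975 tcp [ 0.4563 -0.0987  0.251 ] F [ 0.34  0.15 -2.44] T [-0.11  0.05 -0.02] grip 0.0215 yaw z -4.49
[[-7.830e-02 -6.000e-04  9.969e-01]
 [-9.969e-01 -1.000e-04 -7.830e-02]
 [ 2.000e-04 -1.000e+00 -6.000e-04]]
```

View pics/w13c.png

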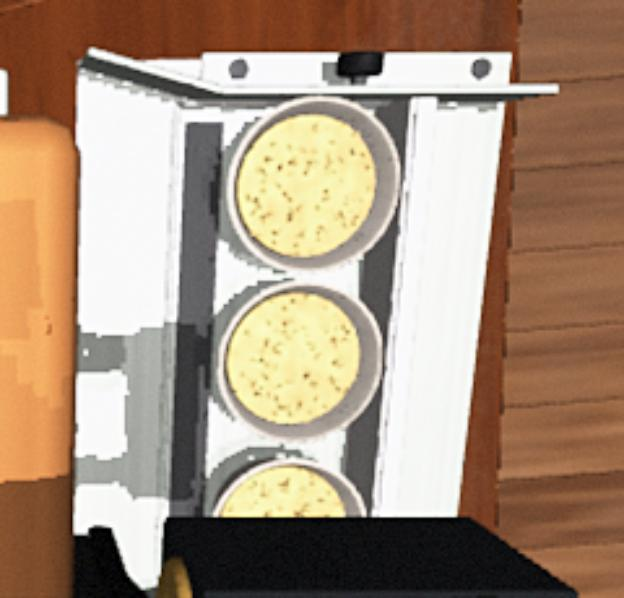

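Call:
{"op": "move_arm", "data": {
  "moves": [
    {"slide":[-0.02,0,0],"roll":0,"jaw":10},
    {"slide":[-0.06,0,0.001],"roll":0,"jaw":10},
    {"slide":[-0.115,0,0.002],"roll":0.3,"jaw":10},
    {"slide":[-0.175,0,0.003],"roll":0.6,"jaw":10},
    {"slide":[-0.235,0,0.004],"roll":0.95,"jaw":10},
    {"slide":[-0.295,0,0.006],"roll":0.95,"jaw":10},
    {"slide":[-0.355,0,0.007],"roll":0.95,"jaw":10},
    {"slide":[-0.41,0,0.008],"roll":0.95,"jaw":10}
  ]
}}

```text
clock: 18.98
tcp_pos: [0.4959, 0.3113, 0.2493]
tcp_rot: [-0.477, 0.523, -0.523, 0.475]
force: [1.0, -0.9, -1.8]
grip_width: 0.0215
```

Call:
{"op": "move_arm", "data": {
  "moves": [
    {"slide":[-0.03,0,0.001],"roll":0,"jaw":10},
    {"slide":[-0.045,0,0.001],"roll":0,"jaw":10},
    {"slide":[-0.05,0,0.001],"roll":0,"jaw":10},
    {"slide":[-0.05,0,0.001],"roll":0,"jaw":10},
    {"slide":[-0.05,0,0.001],"roll":0,"jaw":10},
    {"slide":[-0.05,0,0.001],"roll":0,"jaw":10}
  ]
}}

```text
clock: 19.73
tcp_pos: [0.5026, 0.3581, 0.252]
tcp_rot: [0.475, -0.523, 0.524, -0.476]
force: [-0.4, -0.5, -3.3]
grip_width: 0.0219
```

```bash
python3 - <<'E'
from h import *
o,M=st()
p,d=get_image("wrist");cv2.imwrite("pics/w14.png",p[:300])
p,d=get_image("top");cv2.imwrite("pics/t14.png",p)
o,M=st()
D=np.array([.5017,.3598,o['tcp_pos'][2]])-o['tcp_pos'];print(M.T@D)
E
```

```text
t 19.725 tcp [0.5026 0.3581 0.252 ] F [-0.44 -0.5  -3.27] T [-0.1   0.03 -0.05] grip 0.0219 yaw z -5.52
[[-9.620e-02  5.000e-04  9.954e-01]
 [-9.954e-01  4.000e-04 -9.620e-02]
 [-5.000e-04 -1.000e+00  4.000e-04]]
t 19.825 tcp [0.5024 0.3586 0.2519] F [-0.04 -0.01 -1.54] T [-0.13  0.08  0.02] grip 0.0215 yaw z -5.48
[[-9.550e-02  3.000e-04  9.954e-01]
 [-9.954e-01  4.000e-04 -9.550e-02]
 [-4.000e-04 -1.000e+00  3.000e-04]]
[-1.16328026e-03  2.51070644e-07 -7.92149357e-04]
```

View pics/w14.png

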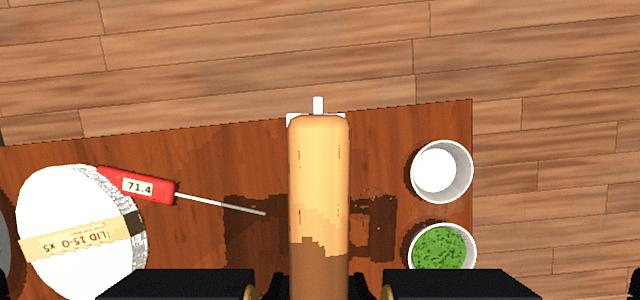

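View pics/t14.png

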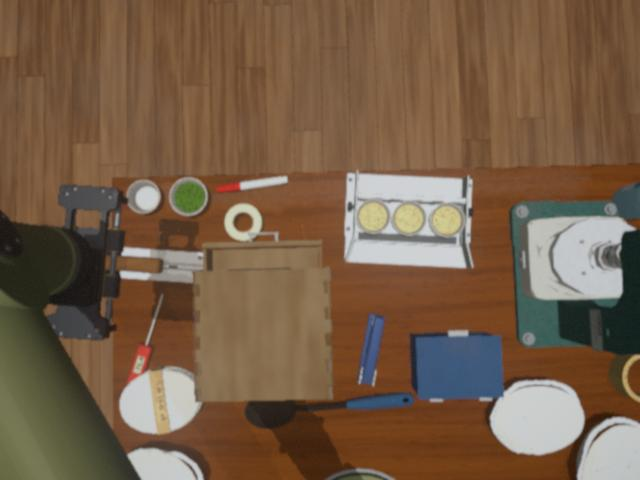

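Call:
{"op": "move_arm", "data": {
  "moves": [
    {"slide":[-0.001,0.02,-0.0008],"roll":0,"jaw":10},
    {"slide":[-0.001,0.05,-0.0008],"roll":0,"jaw":10},
    {"slide":[-0.001,0.09,-0.0008],"roll":0,"jaw":10},
    {"slide":[-0.001,0.125,-0.0008],"roll":0,"jaw":10},
    {"slide":[-0.001,0.145,-0.0008],"roll":0,"jaw":10},
    {"slide":[-0.001,0.152,-0.0008],"roll":0,"jaw":10},
    {"slide":[-0.001,0.152,-0.0008],"roll":0,"jaw":10},
    {"slide":[-0.001,0.152,-0.0008],"roll":0,"jaw":10}
  ]
}}

```text
clock: 20.82
tcp_pos: [0.5025, 0.3609, 0.1012]
tcp_rot: [0.475, -0.523, 0.523, -0.477]
force: [-0.5, 0.2, -2.1]
grip_width: 0.0216
```

```bash
python3 - <<'E'
from h import *
o,M=st()
D=np.array([.5017,.3598,.0518])-o['tcp_pos'];print(M.T@D)
p,d=get_image("scene");cv2.imwrite("pics/s15.png",cv2.resize(p[240:460,340:520],None,fx=2.6,fy=2.6))
E
```

```text
t 20.825 tcp [0.5025 0.3609 0.1012] F [-0.51  0.19 -2.05] T [-0.11  0.05  0.02] grip 0.0216 yaw z -5.44
[[-0.0948  0.0021  0.9955]
 [-0.9955  0.0018 -0.0948]
 [-0.002  -1.      0.0019]]
[ 0.00122027  0.04937325 -0.00075092]
```

View pics/s15.png

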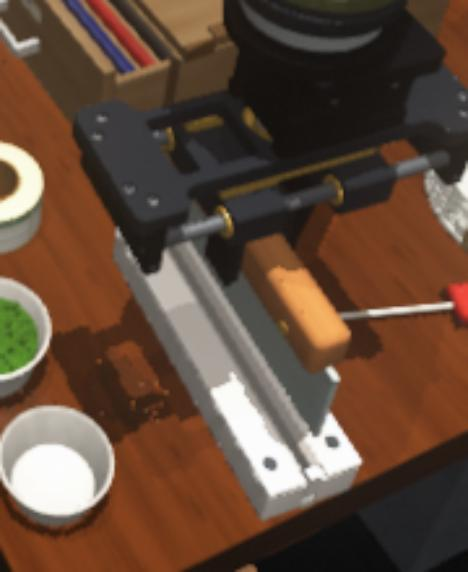

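Call:
{"op": "move_arm", "data": {
  "moves": [
    {"slide":[0,0,0],"roll":0,"jaw":10},
    {"slide":[0,0,0],"roll":0,"jaw":10},
    {"slide":[0,0,0],"roll":0,"jaw":10},
    {"slide":[0,0,0],"roll":0,"jaw":10}
  ]
}}

```text
clock: 21.38
tcp_pos: [0.5015, 0.3602, 0.0996]
tcp_rot: [0.476, -0.523, 0.523, -0.476]
force: [0.9, 0.7, -1.8]
grip_width: 0.0217
```

```bash
python3 - <<'E'
from h import *
o,M=st()
D=np.array([.5017,.3598,.0518])-o['tcp_pos'];print(M.T@D)
E
```

```text
t 21.375 tcp [0.5015 0.3602 0.0996] F [ 0.89  0.7  -1.82] T [-0.07  0.04  0.01] grip 0.0217 yaw z -5.43
[[-9.470e-02  1.000e-04  9.955e-01]
 [-9.955e-01  0.000e+00 -9.470e-02]
 [-0.000e+00 -1.000e+00  1.000e-04]]
[0.00038128 0.04778364 0.000205  ]
```

Good to 0.4 mm. Lower into the slot.

Call:
{"op": "move_arm", "data": {
  "moves": [
    {"slide":[0.0004,0.008,0.0002],"roll":0,"jaw":10},
    {"slide":[0.0004,0.015,0.0002],"roll":0,"jaw":10},
    {"slide":[0.0004,0.021,0.0002],"roll":0,"jaw":10},
    {"slide":[0.0004,0.027,0.0002],"roll":0,"jaw":10},
    {"slide":[0.0004,0.033,0.0002],"roll":0,"jaw":10}
  ]
}}

```text
clock: 22.0
tcp_pos: [0.5017, 0.3598, 0.0661]
tcp_rot: [0.476, -0.523, 0.523, -0.476]
force: [0.3, 0.3, -2.2]
grip_width: 0.0216
```

Call:
{"op": "move_arm", "data": {
  "moves": [
    {"slide":[0,0.004,0],"roll":0,"jaw":10},
    {"slide":[0,0.008,0],"roll":0,"jaw":10},
    {"slide":[0,0.012,0],"roll":0,"jaw":10},
    {"slide":[0,0.014,0],"roll":0,"jaw":10},
    {"slide":[0,0.014,0],"roll":0,"jaw":10},
    {"slide":[0,0.014,0],"roll":0,"jaw":10}
  ]
}}

```text
clock: 22.75
tcp_pos: [0.5018, 0.3599, 0.0528]
tcp_rot: [0.476, -0.523, 0.523, -0.476]
force: [-0.7, -0.0, -2.3]
grip_width: 0.0217
```

```bash
python3 - <<'E'
from h import *
o,M=st()
E
```

```text
t 22.75 tcp [0.5018 0.3599 0.0528] F [-0.71 -0.01 -2.29] T [-0.07  0.02 -0.02] grip 0.0217 yaw z -5.43
[[-9.470e-02  3.000e-04  9.955e-01]
 [-9.955e-01  3.000e-04 -9.470e-02]
 [-3.000e-04 -1.000e+00  3.000e-04]]
```

Call:
{"op": "move_arm", "data": {
  "moves": [
    {"slide":[0,0.0005,0],"roll":0,"jaw":10},
    {"slide":[0,0.001,0],"roll":0,"jaw":10},
    {"slide":[0,0.001,0],"roll":0,"jaw":10}
  ]
}}

```text
clock: 23.12
tcp_pos: [0.5018, 0.3598, 0.0518]
tcp_rot: [-0.476, 0.523, -0.523, 0.476]
force: [-0.6, -0.3, -1.3]
grip_width: 0.0217
```

Edge is at the slot floor (weight starting to transfer). Release.

Call:
{"op": "move_arm", "data": {
  "moves": [
    {"slide":[0,0.0003,0],"roll":0,"jaw":27},
    {"slide":[0,0.0003,0],"roll":0,"jaw":30},
    {"slide":[0,0.0003,0],"roll":0,"jaw":45},
    {"slide":[0,0.0003,0],"roll":0,"jaw":70},
    {"slide":[0,0.0003,0],"roll":0,"jaw":90},
    {"slide":[0,0.0003,0],"roll":0,"jaw":95}
  ]
}}

```text
clock: 23.88
tcp_pos: [0.5017, 0.3598, 0.0513]
tcp_rot: [-0.476, 0.523, -0.523, 0.476]
force: [-0.4, -0.3, -0.2]
grip_width: 0.0584
```

Call:
{"op": "move_arm", "data": {
  "moves": [
    {"slide":[0,-0.02,0],"roll":0,"jaw":95},
    {"slide":[0,-0.05,0],"roll":0,"jaw":95},
    {"slide":[0,-0.09,0],"roll":0,"jaw":95},
    {"slide":[0,-0.13,0],"roll":0,"jaw":95},
    {"slide":[0,-0.17,0],"roll":0,"jaw":95},
    {"slide":[0,-0.17,0],"roll":0,"jaw":95},
    {"slide":[0,-0.17,0],"roll":0,"jaw":95},
    {"slide":[0,-0.17,0],"roll":0,"jaw":95}
  ]
}}

```text
clock: 24.88
tcp_pos: [0.501, 0.3594, 0.2202]
tcp_rot: [-0.476, 0.523, -0.523, 0.475]
force: [0.7, -0.2, -0.2]
grip_width: 0.0825
```

```bash
python3 meas.py | grep -v '^\[' ; python3 - <<'E'
from h import *
p,d=get_image("wrist");cv2.imwrite("pics/w16.png",p[:300])
p,d=get_image("scene");cv2.imwrite("pics/s16.png",p)
p,d=get_image("top");cv2.imwrite("pics/t16.png",p)
E
```

```text
t 24.875 tcp [0.501  0.3594 0.2202] F [ 0.73 -0.21 -0.18] T [-0.09  0.1  -0.04] grip 0.0825 yaw z -5.43
 [-0.9955 -0.0013 -0.0947]
 [ 0.0015 -1.     -0.0015]]
yaw -5.458907515335417 x at y=.362 0.5006765248451303 w 0.021548708574664642
t 24.925 tcp [0.5011 0.3593 0.2201] F [-1.5  -0.22 -0.24] T [-0.09  0.12  0.01] grip 0.0827 yaw z -5.43
 [-0.9955 -0.0015 -0.0947]
 [ 0.0016 -1.     -0.0015]]
top handle [0.50232444 0.36219305 0.084     ]
top yaw -5.3250795535918245 x at y=.362 0.5016632834723692 w 0.021920166726908386
106 191 [0.50851034 0.43544458 0.084     ] [0.50438832 0.28547186 0.084     ]
106 192 [0.50503144 0.4354526  0.084     ] [0.5008663  0.28377474 0.084     ]
106 193 [0.50155422 0.43546061 0.084     ] [0.49734608 0.28207849 0.084     ]
```

View pics/w16.png

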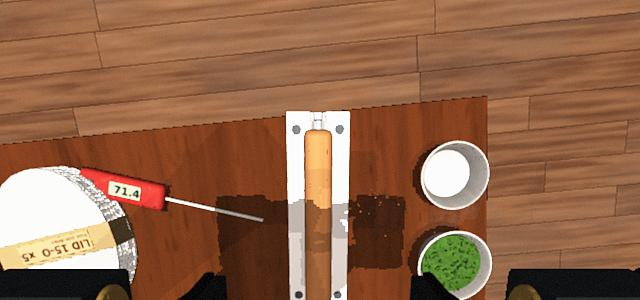

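View pics/s16.png

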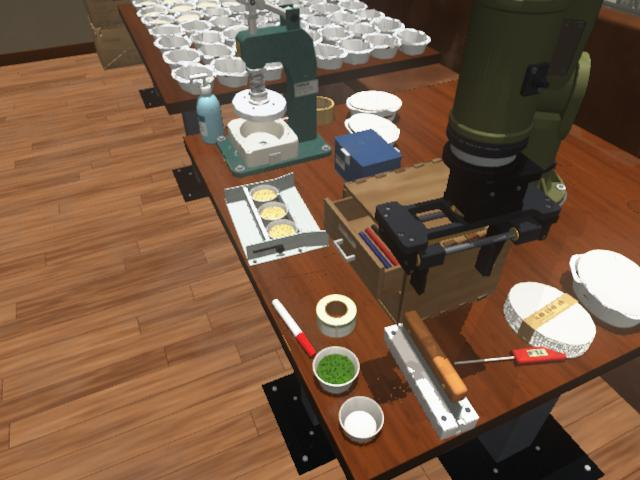

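```bash
python3 - <<'E'
from h import *
p=cv2.imread("pics/t16.png");a=cv2.imread("pics/top0.png")
hsv=cv2.cvtColor(p,cv2.COLOR_BGR2HSV)
m=cv2.inRange(hsv,(20,60,120),(32,255,255));m[:,:340]=0;m[:,490:]=0;m[:190]=0;m[260:]=0
cs,_=cv2.findContours(m,0,2)
for c in sorted(cs,key=cv2.contourArea)[-3:]:
    (u,v),r=cv2.minEnclosingCircle(c);P=ray("top",u,v,.03);x=np.array([.997,-.077]);print(P.round(4),"rim to stop",((np.array([.6055,-.105])-P[:2])@x-.032).round(4))
for n,s in dict(herb=np.s_[178:216,168:210],spare=np.s_[178:216,124:164],roll=np.s_[200:240,222:265],drawer=np.s_[240:270,240:330]).items():
    print(n,cv2.absdiff(p[s],a[s]).mean().round(2))
cv2.imwrite("pics/t16c.png",cv2.resize(p[160:300,335:485],None,fx=4,fy=4,interpolation=2))
E
```

```text
[ 0.5754 -0.1034  0.03  ] rim to stop -0.0018
[ 0.5698 -0.1728  0.03  ] rim to stop -0.0017
[ 0.5804 -0.0378  0.03  ] rim to stop -0.0018
herb 3.55
spare 9.38
roll 4.57
drawer 4.11
```

View pics/t16c.png

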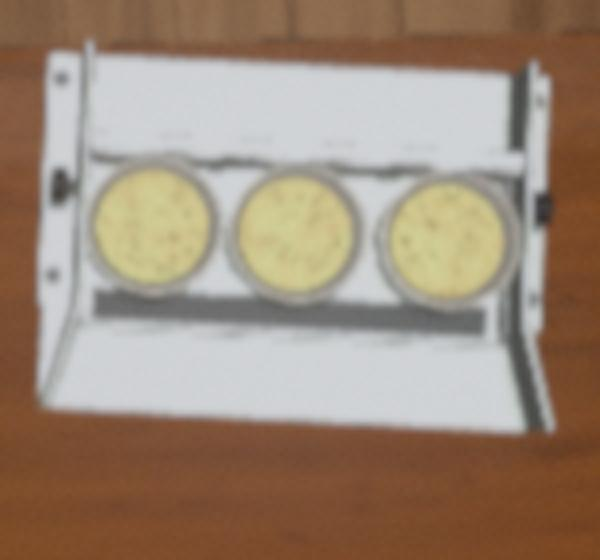

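```bash
python3 -c "
from plant import *
print(observe()['clock']);print(sign_off())"
```

```text
25.075
the job is handed in; nothing more can be done
None
```

The job is handed in at about 25 s of the 70 s allowed. I took the scraper from its stand and swept the three pots into the dock in one push. Then I pressed the row home, backed off and stood the scraper back in its slot.

- **Press:** the push on the scraper rose to about 11 N in small steps. Less sliding friction of about 2 N, that puts roughly 9 N on the row.
- **Row:** all three pots are upright. Their measured gap to the backstop is equal to within 0.1 mm, but reads −1.8 mm, meaning the rims appear 1.8 mm past its face. That is within the 2 mm calibration error.
- **Lip:** the wrist camera's depth shows it rising behind the pots, to 3–5 mm where I sampled it.
- **Scraper:** the handle is back within 0.1 mm and 0.1° of where the wrist camera first saw it. The wrist force read about zero after release.
- **Other things:** before and after top views show the herb pot, label roll and drawer essentially unchanged. The spare pot's patch changed more (9.4 against about 4 grey levels). I put that down to the gripper's shadow, since the pot looks unmoved in the pictures, but I did not measure its position.

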